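# Sort the syringes from behind the bottles

### The arm

A 7-joint arm with a two-finger parallel gripper is mounted at the origin on a cart in front of the work surface, level with it; the furniture and walls round the work are solid. World frame = base frame: x ahead of the robot, y to its left, z up, the work surface at z = 0. Lengths are in m, angles in rad, forces in N, time in s.
With the tool pointing down it reaches from about 0.4 to 0.925 m from the base axis. Payload 4.1 kg.
Tool frame: the origin (TCP) lies between the finger pads; the fingertips stand 25 mm ahead of it and the grasp point (between the pads) lies 6 mm ahead of it (r.nose_length is the distance from the TCP to the fingertips, in m); z points along the fingers, x is the direction in which the jaws open and shut, and the axes are right-handed (so a half turn about z gives the same grasp; the last joint's range is limited). The gripper opens to 85 mm and grips with 20 to 120 N. Pads are 22 mm wide; open, the fingers measure 114 mm over their backs; the gripper's body (76 mm by 85 mm) begins 54 mm behind the grasp point. The pads swing forward as they close: fully open they stand 13 mm farther back than shut.
Start: joints at [-1.259, 0.398, 0.045, 1.537, -0.019, 1.207, -0.051], TCP at [0.26, 0.596, 0.256] pointing down, gripper open.
Joint ranges: [-2.82, 2.82], [-0.49, 2.23], [-1.37, 1.46], [0, 2.46], [-1.36, 4.5], [0.23, 2], [-2.94, 2.94]. Speed limits (rad/s): [2.57, 2.57, 3.14, 3.14, 3.14, 3.14, 3.14].

### API

Orientations are given as a unit quaternion [x, y, z, w].
In Python, from rig import r, grab_frame gives the robot as it stands. The module is installed in compiled form; this text tells all that it offers.
- The arm moves only by the tool play_rows, never from a script. Its argument "increments" is a list that holds one entry, the list of rows, each a list of 7 numbers: the shift along the tool's x, y, z in m, then the turn, a rotation vector about the tool's x, y, z in rad, then the opening, from 0 (shut) to 1 (fully open). A call has 1 to 5 rows; each row shifts and turns the commanded pose from where the row before left it, along the tool's axes as they then stand; what a row does not reach is not made up. A row lasts 1/10 s, in which the tool goes at most 50 mm and 8.59 degrees, less where a joint would pass 70% of its speed; a pose out of reach is approached as far as the arm can. A call is refused whole if a number of a shift passes 0.05 or a number of a turn 0.15, either way. A call with a gripper value outside its range is refused whole. The fingers move at their own pace and stop on an object; "grip_force" is the grip in N (left out, the last holds). Time passes only in rows, so rows that do not move let the fingers close. It gives the time, the measured TCP pose, the force and the opening at its end, in the units of the state.
- r.sense(): the state, without advancing time (a new reading comes with each control period).
- grab_frame(name): name is "scene" or "top" or "wrist"; returns a dict with "image" (480x640x3 uint8, red, green, blue), "range_z" (480x640 float32, m along the optical axis (not along the pixel's ray), 0 where there is no reading), "fx", "fy", "cx", "cy" (pixels), "rvec" (rotation vector, rad) and "tvec" (3), from world to camera coordinates, as OpenCV has them. Camera axes: x right, y down, z forward; pixel columns grow to the right and rows downward; lengths in m; the calibration is good to about 2 mm. A picture is of the moment at which its call begins.
- r.finish_job(): hands the job in, once; it reports no verdict.
The state is a dict: "time": time; "q": joint angles; "joint_velocities": joint speeds; "joint_efforts": joint torques, N m; "ee_pos": TCP position; "tool_rot": TCP orientation; "wrist_force": force on the tool from outside, world axes, zero at the start; "moment": the same for the moment, N m; "gripper_width": finger opening in m.
Only numpy, scipy, OpenCV 4.12 (cv2) and the standard library are available. Lean on these libraries where they do the work, as an engineer would, in place of code of your own. Each camera call takes 0.05 s, during which the arm holds its last target.

### The job

Two dispensing syringes lie on the wooden caddy behind a spray can and a thinner bottle: first clear both the can and the bottle out of the way, standing them upright on the cork mat. Then lay the syringe whose plunger is drawn out across the two forks of the small wooden cradle, with the middle of its barrel over the middle of the cradle, and the syringe whose plunger is pushed in lengthwise in the middle of the shallow metal tray, without shifting either plunger. Only then stand the can and the bottle back upright on the caddy, each on the very spot it came from, and leave everything at rest.

Things in the scene. Friction and masses are not known exactly. Their poses are not given: they have to be found in the camera images.
- spray_can: Upright spray can, round, 43 mm diameter, 121 mm tall, the tallest of the things; the plain cylindrical body reaches up to about 90 mm, the 41 mm wide cap is above. Origin at the centre of its underside, z up along its axis. Starts on one of the two black round pads at the front of the caddy; which pad varies. About 0.1 to 0.2 kg.
- thinner_bottle: Upright squarish white plastic bottle with a narrower green cap, 39 x 38 mm and 68 mm tall; the square body reaches up to about 45 mm. Origin at the centre of its underside, z up, x and y normal to its sides. Starts on the other black pad, its sides within 0.15 rad of the caddy's.
- syringe_a: White syringe lying level; which caddy forks it lies on varies. Origin: middle of the barrel, on its axis. Barrel along own y, 22 mm across, y -40 to 40 mm; nozzle cap to y = -52; flange 36 mm wide (x), 22.4 high at y = 40 to 43, then the plunger with a 19 mm thumb disc. z up at the start. 70 g; grip the bare barrel in its middle. The two syringes differ only in the plunger.
- syringe_b: The other white syringe, same build, sizes, origin and axes as syringe_a.
- plunger_a (a joint): How far syringe_a's plunger is drawn out along its +y, m: 0 fully in (thumb disc ends 52 mm from the barrel's middle); range 0 to 0.035; about 2 N of friction holds it. It reads 0.028 to 0.034 at the start: syringe_a is the drawn-out one.
- plunger_b (a joint): The same for syringe_b. It reads 0 to 0.004 at the start: syringe_b is the pushed-in one.
- caddy: Fixed board, 110 (x) by 310 mm (y), 12 mm thick, origin under its middle. Black pads (54 mm) for can and bottle at x = -26, y = +75 and -75 mm. Behind, at x = +22, y = +75 and -75: syringe places, each two V forks (6 mm thick, prongs 22 mm either side, 46 mm high) 30 mm either side of its middle along y. Syringes lie along the caddy's y, axis 46 mm over the table, 16 mm behind can and bottle.
- mat: Fixed flat cork mat, 90 mm (x) by 200 mm (y), 4 mm thick; the side area. Origin under its middle, top at 4 mm. Room for both bottles side by side along y, say at y = +50 and -50 mm.
- cradle: Fixed wooden cradle for the drawn-out syringe: board 80 (x) by 110 mm (y), 12 mm thick, origin under its middle; two V-mouthed forks 6 mm thick at y = +30 and -30 mm (54 mm clear between), as on the caddy. The syringe lies in both along the cradle's y axis, either way round, barrel middle over the cradle's middle, barrel axis 46 mm above the table.
- tray: Fixed shallow sheet-metal tray for the pushed-in syringe: 110 mm (x) by 170 mm (y), rim 12 mm high, 3 mm walls, floor 3 mm above the table. Origin under its middle. The syringe lies on its floor along the tray's y axis (either way round), barrel axis 14 mm above the table.
Mind the look-alikes: they are no part of the job. Of the things like the thinner_bottle, leave any that is red, turquoise or yellow; of the rest the smaller one is meant.

How it is judged:
On the way, in this order (a step that is already met when the one before it is completed fails the run):
1. both the can and the bottle stand released on the cork mat, the syringes still lie where they were (x of spray_can in the frame of mat between -0.04 and 0.04 m and y of spray_can in the frame of mat between -0.095 and 0.095 m and z of spray_can in the frame of mat between -0.001 and 0.009 m and angle between each of spray_can, thinner_bottle's own z axis and vertical below 0.15 rad and x of thinner_bottle in the frame of mat between -0.04 and 0.04 m and y of thinner_bottle in the frame of mat between -0.095 and 0.095 m and z of thinner_bottle in the frame of mat between -0.001 and 0.009 m and contact force between the fingers and spray_can below 0.2 N and contact force between the fingers and thinner_bottle below 0.2 N and linear speed of each of spray_can, thinner_bottle below 0.03 m/s and distance of each of syringe_a, syringe_b from where it was at the start of the episode below 0.015 m), for 0.2 s.
2. the drawn-out syringe lies in the cradle and the pushed-in one in the tray, both released, while can and bottle still stand on the mat (x of syringe_a in the frame of cradle between -0.008 and 0.008 m and y of syringe_a in the frame of cradle between -0.014 and 0.014 m and z of syringe_a in the frame of cradle between 0.041 and 0.051 m and angle between the y axis of syringe_a and the y axis of cradle, either way round below 0.15 rad and x of syringe_b in the frame of tray between -0.03 and 0.03 m and y of syringe_b in the frame of tray between -0.035 and 0.035 m and z of syringe_b in the frame of tray between 0.008 and 0.02 m and angle between the y axis of syringe_b and the y axis of tray, either way round below 0.35 rad and contact force between the fingers and syringe_a below 0.2 N and contact force between the fingers and syringe_b below 0.2 N and linear speed of each of syringe_a, syringe_b below 0.03 m/s and x of spray_can in the frame of mat between -0.04 and 0.04 m and y of spray_can in the frame of mat between -0.095 and 0.095 m and z of spray_can in the frame of mat between -0.001 and 0.009 m and angle between each of spray_can, thinner_bottle's own z axis and vertical below 0.15 rad and x of thinner_bottle in the frame of mat between -0.04 and 0.04 m and y of thinner_bottle in the frame of mat between -0.095 and 0.095 m and z of thinner_bottle in the frame of mat between -0.001 and 0.009 m and value of joint plunger_a above 0.022 m and value of joint plunger_b below 0.01 m), for 0.2 s.
At the end, for the whole second after the job is handed in: Can and bottle upright within 15 mm of their starts; syringe_a in the cradle forks (middle within 14 mm along, 8 mm across, 5 mm in height, 0.15 rad); syringe_b on the tray floor (30 mm across, 35 mm along, 0.35 rad); plunger_a above 22 mm, plunger_b below 10 mm; all released, at rest (distance of each of spray_can, thinner_bottle from where it was at the start of the episode below 0.015 m and angle between each of spray_can, thinner_bottle's own z axis and vertical below 0.15 rad and x of syringe_a in the frame of cradle between -0.008 and 0.008 m and y of syringe_a in the frame of cradle between -0.014 and 0.014 m and z of syringe_a in the frame of cradle between 0.041 and 0.051 m and angle between the y axis of syringe_a and the y axis of cradle, either way round below 0.15 rad and x of syringe_b in the frame of tray between -0.03 and 0.03 m and y of syringe_b in the frame of tray between -0.035 and 0.035 m and z of syringe_b in the frame of tray between 0.008 and 0.02 m and angle between the y axis of syringe_b and the y axis of tray, either way round below 0.35 rad and value of joint plunger_a above 0.022 m and value of joint plunger_b below 0.01 m and contact force between the fingers and syringe_a below 0.2 N and contact force between the fingers and syringe_b below 0.2 N and contact force between the fingers and spray_can below 0.2 N and contact force between the fingers and thinner_bottle below 0.2 N and linear speed of each of syringe_a, syringe_b, spray_can, thinner_bottle below 0.03 m/s); the robot touches nothing.
It fails at once if a plunger is shifted: the drawn-out one pushed in below 20 mm or the pushed-in one drawn beyond 12 mm (value of joint plunger_a below 0.02 m or value of joint plunger_b above 0.012 m).
It fails at once if the can or the bottle is tipped over (angle between any of spray_can, thinner_bottle's own z axis and vertical above 0.8 rad).
It also fails if it takes over 131 s, if anything falls off the work surface, if the arm or the gripper's body presses on something with over 40 N, if the wrist force passes 120 N, or if a joint passes its speed limit or range.

## Working session

There is one attempt and no reset: what is moved stays moved. The work goes in short steps, Python scripts to look and compute and a tool call to move; the robot and the scene stay as the last step left them, time stands still between calls to the robot, and variables do not carry over. Pictures are saved under pics/ and viewed, and the job is handed in when it is done.

Besides the shell and the picture viewer there is one more tool, called after "Request:" in YAML: its name, and indented under it one key for each argument. play_rows: Moves the arm, as the interface text tells. Its arguments: {"type":"object","properties":{"increments":{"type":"array"},"grip_force":{"type":"number"}},"required":["increments"]}

```bash
mkdir -p pics
python3 - <<'E'
from rig import r, grab_frame
import cv2, pickle
print(r.sense(), r.nose_length)
for n in ("scene","top","wrist"):
    f=grab_frame(n); cv2.imwrite(f"pics/{n}0.png",f["image"][:,:,::-1]); pickle.dump(f,open(f"pics/{n}0.pkl","wb"))
    print(n,f["fx"],f["fy"],f["cx"],f["cy"],f["rvec"],f["tvec"])
E
```

```text
{'time': 0.0, 'q': array([-1.25900924,  0.39922664,  0.04500923,  1.53788578, -0.01866631,
        1.20690509, -0.0507197 ]), 'joint_velocities': array([-1.97797252e-03,  4.43176718e-04,  4.92434256e-04, -2.76714809e-05,
        4.85607701e-04, -1.07768394e-03, -1.10287553e-03]), 'joint_efforts': array([-8.51690652e-05, -4.75114024e+01,  1.36460155e+00, -2.54215121e+01,
        1.17187030e-02,  9.46303509e-03,  6.20300781e-06]), 'ee_pos': array([0.25930237, 0.59539484, 0.25523798]), 'tool_rot': array([ 8.36424892e-01,  5.48080647e-01, -7.91337543e-04,  6.14952202e-04]), 'wrist_force': array([ 0.02136676, -0.10534283,  1.04686537]), 'moment': array([ 0.04289901, -0.00470193, -0.04821533]), 'gripper_width': 0.08546443763065531} 0.025
scene 540.8463844667519 540.8463844667519 331.74715686955085 228.5906462083242 [ 2.01116924 -1.07001044  0.51557682] [-0.32554956  0.37285389  0.82694163]
top 492.29508845011054 492.29508845011054 321.6265189231387 235.67325191149865 [ 2.15542389 -2.18631108  0.08844814] [0.02122358 0.58338246 1.11911535]
wrist 332.46915155449756 332.46915155449756 316.89216915052333 237.33528281296404 [-2.42214625 -1.58774248 -0.22245054] [-0.64724623 -0.03647191  0.37810038]
```

View pics/scene0.png

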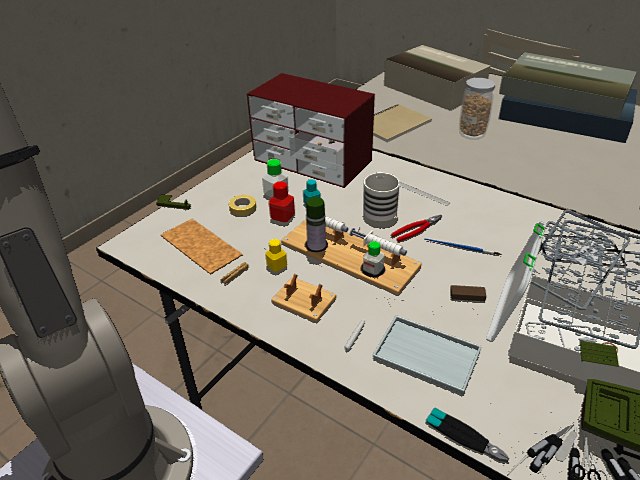

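View pics/top0.png

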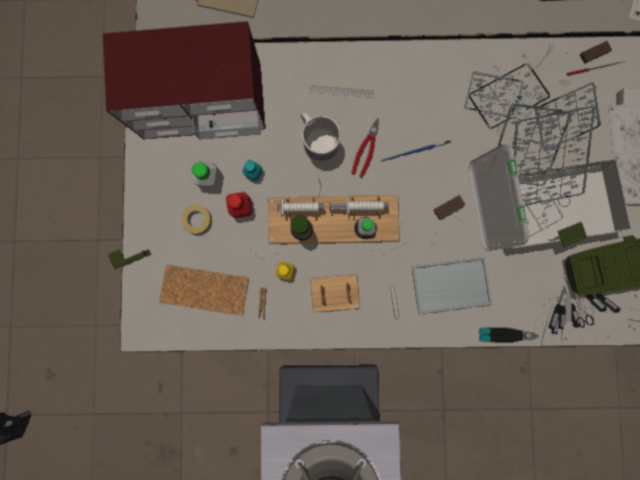

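View pics/wrist0.png

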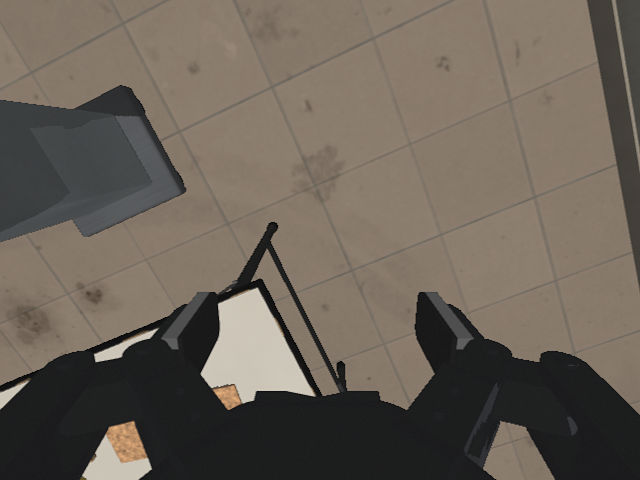

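The scene shows the can on the +y pad (300,225 in the top view), the small white/green bottle on the -y pad (366,227), the mat at left, the cradle in the middle and the tray at right. Next I'll enlarge and measure.

```bash
cat > h.py <<'E'
import numpy as np, cv2, pickle
def load(n): return pickle.load(open(f"pics/{n}.pkl","rb"))
def grab(n,name):
    from rig import grab_frame
    f=grab_frame(n); cv2.imwrite(f"pics/{name}.png",f["image"][:,:,::-1]); pickle.dump(f,open(f"pics/{name}.pkl","wb")); return f
def cam(f):
    R,_=cv2.Rodrigues(np.array(f["rvec"],float)); return R,np.array(f["tvec"],float)
def world(f):
    R,t=cam(f); z=f["range_z"].astype(float); h,w=z.shape
    u,v=np.meshgrid(np.arange(w),np.arange(h))
    P=np.stack([(u-f["cx"])/f["fx"]*z,(v-f["cy"])/f["fy"]*z,z],-1)
    W=(P-t)@R; W[z==0]=np.nan; return W
def onplane(f,u,v,z):
    R,t=cam(f); d=R.T@np.array([(u-f["cx"])/f["fx"],(v-f["cy"])/f["fy"],1.]); o=-R.T@t
    return o+d*(z-o[2])/d[2]
def proj(f,P):
    R,t=cam(f); c=np.atleast_2d(P)@R.T+t
    return np.stack([c[:,0]/c[:,2]*f["fx"]+f["cx"],c[:,1]/c[:,2]*f["fy"]+f["cy"]],-1)
def crop(f,name,u0,v0,u1,v1,s):
    im=f["image"][v0:v1,u0:u1,::-1]; cv2.imwrite(f"pics/{name}.png",cv2.resize(im,None,fx=s,fy=s,interpolation=cv2.INTER_CUBIC))
E
python3 - <<'E'
from h import *
f=load("top0"); crop(f,"c_caddy",260,185,410,255,5); crop(f,"c_mat",150,250,370,325,3.6)
crop(f,"c_tray",400,250,500,320,6)
W=world(f)
for n,(u,v) in dict(table=(400,320),mat=(204,290),can=(300,225),bottle=(366,225),tray=(450,285),cradle=(336,293),caddy=(335,230),sa=(365,207),sb=(300,207),big=(203,171)).items(): print(n,W[v,u].round(4))
E
```

```text
table [ 0.3854 -0.1672  0.0027]
mat [0.4613 0.2924 0.0016]
can [0.597  0.0573 0.1355]
bottle [ 0.6009 -0.0862  0.0822]
tray [ 0.4651 -0.2862  0.0046]
cradle [ 0.4503 -0.0186  0.0148]
caddy [ 0.5978 -0.0187  0.0129]
sa [ 0.6458 -0.0874  0.0512]
sb [0.6473 0.0611 0.0559]
big [0.7249 0.273  0.0971]
```

View pics/c_caddy.png

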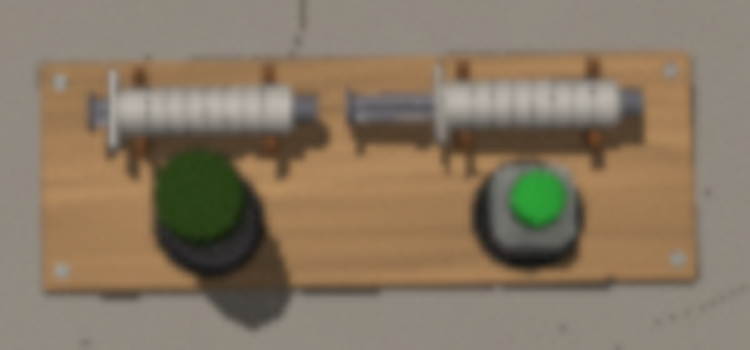

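View pics/c_mat.png

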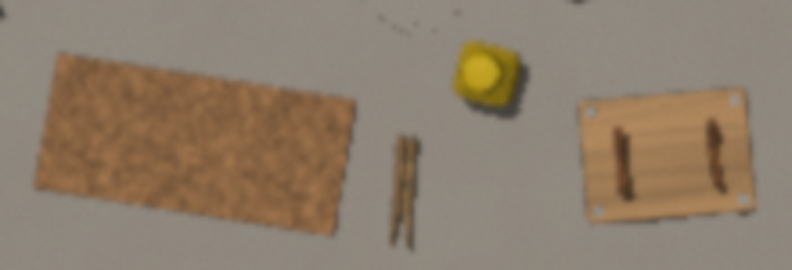

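View pics/c_tray.png

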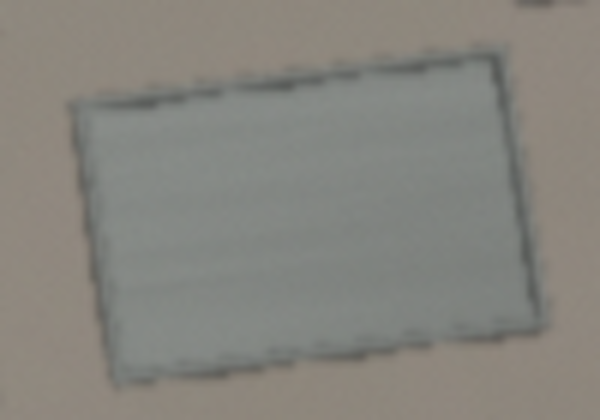

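```bash
cat > m.py <<'E'
from h import *
f=load("top0")
def pts(cs,s,u0,v0,z): return np.array([onplane(f,(u+.5)/s-.5+u0,(v+.5)/s-.5+v0,z) for u,v in cs])
def rect(name,cs,s,u0,v0,z):
    # corners order: TL TR BR BL ; +y is left, +x up
    p=pts(cs,s,u0,v0,z)[:,:2]; c=p.mean(0)
    yv=(p[0]-p[1]+p[3]-p[2])/2; xv=(p[0]+p[1]-p[2]-p[3])/2
    yaw=np.arctan2(-yv[0],yv[1]); yaw2=np.arctan2(xv[1],xv[0])
    print(name,c.round(4),"Ly",np.linalg.norm(yv).round(4),"Lx",np.linalg.norm(xv).round(4),"yaw",yaw.round(4),yaw2.round(4)); return c,yaw
cc,cy=rect("caddy",[(40,64),(690,53),(696,280),(44,292)],5,260,185,.012)
rect("mat",[(58,53),(355,98),(335,235),(36,187)],3.6,150,250,.004)
rect("cradle",[(580,103),(746,88),(755,208),(589,222)],3.6,150,250,.012)
rect("tray",[(72,103),(502,48),(545,328),(116,384)],6,400,250,.012)
R=np.array([[np.cos(cy),-np.sin(cy)],[np.sin(cy),np.cos(cy)]])
for n,l in dict(padL=(-.026,.075),padR=(-.026,-.075),synL=(.022,.075),synR=(.022,-.075)).items(): print(n,(cc+R@l).round(4))
print("can cap",pts([(200,195)],5,260,185,.133)); print("bottle cap",pts([(538,197)],5,260,185,.08))
W=world(f)
# surfaces by depth
def cl(name,c,rad,zlo,zhi):
    m=(np.hypot(W[...,0]-c[0],W[...,1]-c[1])<rad)&(W[...,2]>zlo)&(W[...,2]<zhi); q=W[m]; print(name,m.sum(),q.mean(0).round(4),q.min(0).round(4),q.max(0).round(4)); return q
cl("cantop",cc+R@[-.026,.075],.04,.11,.2); cl("botcap",cc+R@[-.026,-.075],.035,.07,.1)
for n,l in (("L",(.022,.075)),("R",(.022,-.075))):
    c=cc+R@l
    # barrel: bright white pixels height>.045
    m=(np.hypot(W[...,0]-c[0],W[...,1]-c[1])<.06)&(W[...,2]>.045)&(W[...,2]<.07)&(f["image"].min(-1)>110)&(W[...,0]>c[0]-.02)
    q=W[m][:,:2]; v,u=np.where(m); print(n,m.sum(),q.mean(0).round(4),"y range",q[:,1].min().round(4),q[:,1].max().round(4), cv2.minAreaRect(q.astype(np.float32)*1000))
E
python3 m.py
```

```text
caddy [ 0.6242 -0.0145] Ly 0.3077 Lx 0.1083 yaw 0.0028 0.006
mat [0.4628 0.2918] Ly 0.1984 Lx 0.0889 yaw -0.1667 -0.1477
cradle [ 0.451  -0.0164] Ly 0.1079 Lx 0.0771 yaw 0.073 0.0594
tray [ 0.4641 -0.2868] Ly 0.1682 Lx 0.1093 yaw 0.1141 0.1173
padL [0.598  0.0605]
padR [ 0.5984 -0.0895]
synL [0.646  0.0606]
synR [ 0.6464 -0.0894]
can cap [[0.60029    0.05827343 0.133     ]]
bottle cap [[ 0.60331233 -0.08907431  0.08      ]]
cantop 297 [0.5996 0.0589 0.1319] [0.5808 0.039  0.1101] [0.6193 0.0788 0.1381]
botcap 104 [ 0.6031 -0.0888  0.0792] [ 0.5909 -0.1001  0.0703] [ 0.6152 -0.0774  0.0839]
L 290 [0.6503 0.0631] y range 0.02 0.1077 ((646.7921142578125, 63.813270568847656), (86.99269104003906, 31.96170425415039), 84.60372161865234)
R 300 [ 0.6507 -0.086 ] y range -0.1304 -0.0439 ((647.5429077148438, -86.82936096191406), (86.1299819946289, 29.6363468170166), 85.08505249023438)
```

Request:
play_rows:
  increments:
    - [[0,0,0,0,0,-0.138,1],[0,0,0,0,0,-0.138,1],[0,0,0,0,0,-0.138,1],[-0.038,0.024,0,0,0,0,1],[-0.038,0.024,0,0,0,0,1]]
  grip_force: 40

```text
time: 0.65
ee_pos: [0.3071, 0.52, 0.2556]
tool_rot: [0.705, 0.71, -0.0, -0.0]
wrist_force: [1.0, -0.2, 0.8]
gripper_width: 0.0853
```

Request:
play_rows:
  increments:
    - [[-0.038,0.024,0,0,0,0,1],[-0.038,0.024,0,0,0,0,1],[-0.038,0.024,0,0,0,0,1],[-0.038,0.024,0,0,0,0,1],[-0.038,0.024,0,0,0,0,1]]

```text
time: 1.15
ee_pos: [0.429, 0.3287, 0.2562]
tool_rot: [0.706, 0.708, 0.0, -0.0]
wrist_force: [-0.5, -0.1, -0.5]
gripper_width: 0.0852
```

Request:
play_rows:
  increments:
    - [[-0.038,0.024,0,0,0,0,1],[-0.038,0.024,0,0,0,0,1],[-0.038,0.024,0,0,0,0,1],[-0.038,0.02,0,0,0,0,1],[-0.038,0,0,0,0,0,1]]

```text
time: 1.65
ee_pos: [0.5231, 0.1385, 0.2561]
tool_rot: [0.707, 0.708, 0.0, 0.001]
wrist_force: [0.1, 0.1, 0.8]
gripper_width: 0.0853
```

```bash
cat >> h.py <<'E'
def st():
    from rig import r
    from scipy.spatial.transform import Rotation as Ro
    s=r.sense(); M=Ro.from_quat(s["tool_rot"]).as_matrix()
    print("t",round(s["time"],2),"p",s["ee_pos"].round(4),"jaw",round(float(np.arctan2(M[1,0],M[0,0])),4),"zax",M[:,2].round(4),"w",round(s["gripper_width"],4),"F",np.round(s["wrist_force"],1),"q",s["q"].round(2))
    return s["ee_pos"],M
E
python3 - <<'E'
from h import *
st(); f=grab("wrist","w1"); R,t=cam(f); print((-R.T@t).round(4), R.round(3))
E
```

```text
t 1.65 p [0.5231 0.1385 0.2561] jaw 1.5721 zax [ 1.6e-03 -7.0e-04 -1.0e+00] w 0.0853 F [0.1 0.1 0.8] q [-0.55  0.21  0.25  1.8  -0.05  1.14  1.29]
[0.452  0.1369 0.3725] [[-0.001  1.    -0.001]
 [ 0.96   0.002  0.279]
 [ 0.279 -0.001 -0.96 ]]
```

View pics/w1.png

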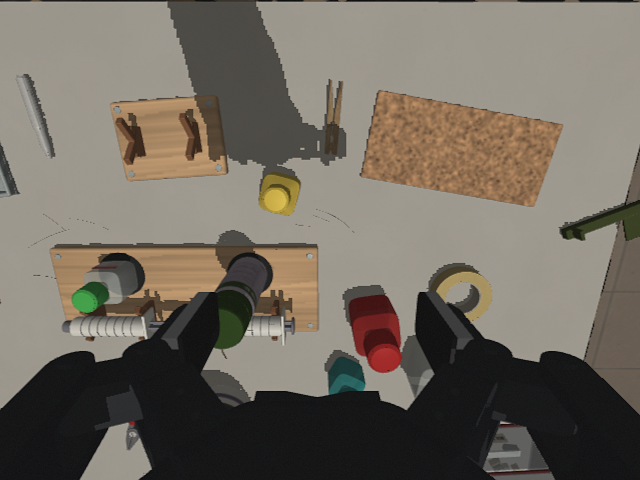

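The wrist view shows the mat with corners (378,91), (561,124), (535,206) and (361,177). The cradle is at (112,103)-(227,174), and the caddy's front edge is at row 245.

Run:
```python
from h import *
f=load("w1")
def ev(n,c,z):
    p=np.array([onplane(f,u,v,z) for u,v in c])[:,:2]; print(n,"c",p.mean(0).round(4),"len",[np.linalg.norm(p[i]-p[(i+1)%4]).round(4) for i in range(len(p))],"ang",[round(float(np.arctan2(*(p[(i+1)%len(p)]-p[i])[::-1])),3) for i in range(len(p))]); return p
ev("mat",[(378,91),(561,124),(535,206),(361,177)],.004)
ev("cradle",[(112,103),(216,97),(227,174),(125,181)],.012)
print(onplane(f,50,245,.012).round(4),onplane(f,318,245,.012).round(4),onplane(f,318,331,.012).round(4))
crop(f,"c_w1",40,200,340,360,2.6)
crop(f,"c_w1b",100,80,250,220,4)
```

```text
mat c [0.4626 0.2894] len [np.float64(0.1962), np.float64(0.0879), np.float64(0.1991), np.float64(0.0882)] ang [1.408, -0.127, -1.732, 2.982]
cradle c [ 0.4516 -0.0164] len [np.float64(0.1058), np.float64(0.0766), np.float64(0.1107), np.float64(0.0783)] ang [1.625, 0.071, -1.502, -3.133]
[ 0.5666 -0.1671  0.012 ] [0.566  0.1379 0.012 ] [0.6769 0.1381 0.012 ]
```

View pics/c_w1.png

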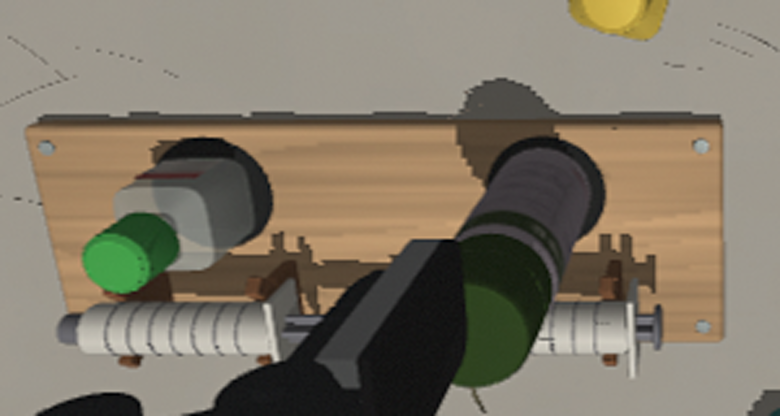

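View pics/c_w1b.png

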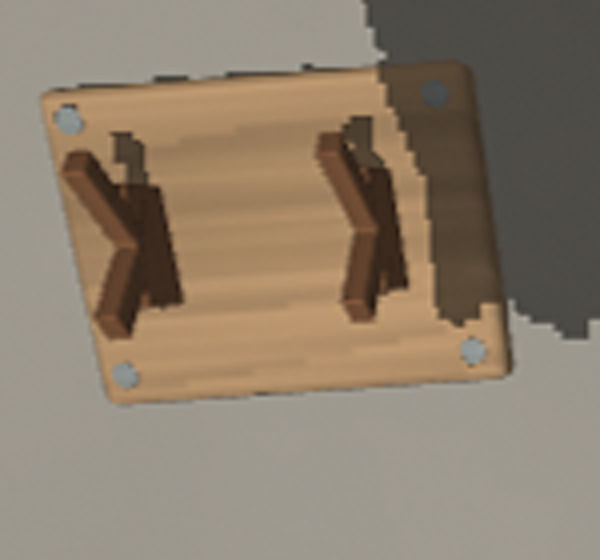

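Request:
play_rows:
  increments:
    - [[-0.04,0.038,0,0,0,0,1],[-0.04,0.038,0,0,0,0,1],[0,0,0,0,0,0,1]]

```text
time: 2.0
ee_pos: [0.5933, 0.0609, 0.2562]
tool_rot: [0.71, 0.705, -0.001, 0.003]
wrist_force: [-1.4, -0.8, 0.9]
gripper_width: 0.0852
```

Run:
```python
from h import *
st(); f=grab("wrist","w2")
```

```text
t 2.0 p [0.5933 0.0609 0.2562] jaw 1.5637 zax [ 0.0027 -0.0051 -1.    ] w 0.0852 F [-1.4 -0.8  0.9] q [-0.42  0.31  0.3   1.68 -0.09  1.16  1.47]
```

View pics/w2.png

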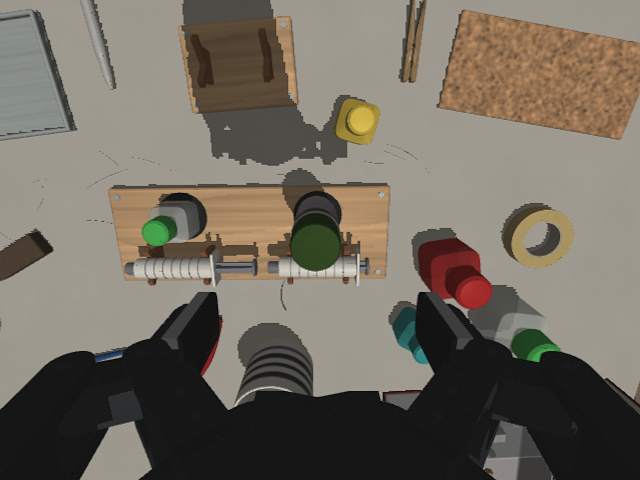

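Run:
```python
from h import *
f=grab("wrist","w2b"); st()
crop(f,"c_w2",100,170,400,300,2.6)
print("can cap",onplane(f,316,243,.134).round(4))
for n,(u,v) in dict(fl=(110,187),fr=(389,184),br=(388,277)).items(): print(n,onplane(f,u,v,.012).round(4))
```

```text
t 2.1 p [0.5902 0.0674 0.2557] jaw 1.5712 zax [-1.2e-03 -3.0e-04 -1.0e+00] w 0.0852 F [-0.5  0.5  0.2] q [-0.42  0.31  0.3   1.68 -0.1   1.17  1.47]
can cap [0.5939 0.062  0.134 ]
fl [ 0.5674 -0.1616  0.012 ]
fr [0.5651 0.1401 0.012 ]
br [0.6732 0.1451 0.012 ]
```

View pics/c_w2.png

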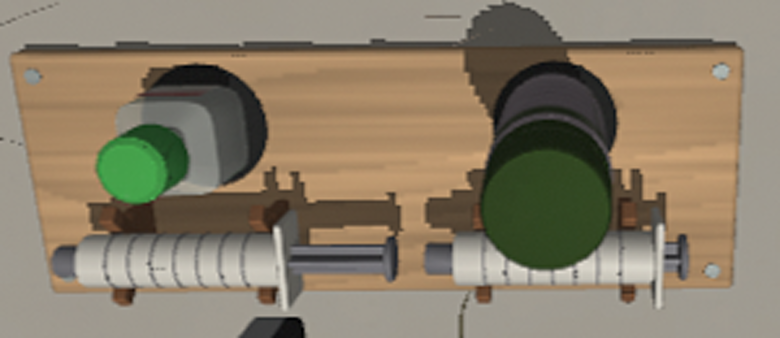

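Request:
play_rows:
  increments:
    - [[0,0,0,0,0,0,1],[0,0,0,0,0,0,1]]

```text
time: 2.3
ee_pos: [0.5893, 0.0704, 0.2562]
tool_rot: [0.705, 0.709, 0.0, -0.001]
wrist_force: [0.0, 0.8, -0.7]
gripper_width: 0.0854
```

Run:
```python
from h import *
st();f=grab("wrist","w2c"); st()
crop(f,"c_w2c",100,170,400,300,2.6)
```

```text
t 2.3 p [0.5893 0.0704 0.2562] jaw 1.5769 zax [-7.e-04  9.e-04 -1.e+00] w 0.0854 F [ 0.   0.8 -0.7] q [-0.42  0.31  0.29  1.68 -0.1   1.17  1.47]
t 2.35 p [0.5894 0.0703 0.2563] jaw 1.5768 zax [-4.e-04  8.e-04 -1.e+00] w 0.0852 F [-0.5 -0.2  0.7] q [-0.42  0.31  0.29  1.68 -0.1   1.17  1.47]
```

View pics/c_w2c.png

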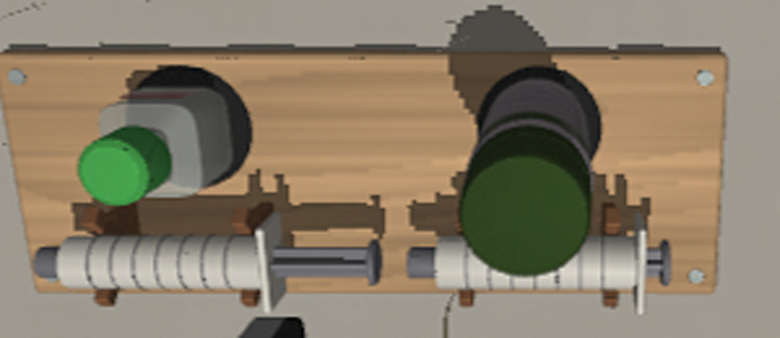

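Run:
```python
from h import *
f=load("w2c")
P=lambda u,v,z: onplane(f,(u+.5)/2.6-.5+100,(v+.5)/2.6-.5+170,z).round(4)
print("cap",P(524,216,.134)); print("botcap",P(116,172,.081))
for c in [(3,52),(727,53),(718,292),(38,292)]: print(P(*c,.012))
print("pads",P(540,125,.014),P(190,128,.014))
print("A ends",P(60,263,.046),P(260,263,.046),"thumb",P(378,262,.046),"B",P(436,263,.046),P(638,263,.046))
W=world(f); q=W[(W[...,2]>.125)&(W[...,2]<.145)&(np.hypot(W[...,0]-.597,W[...,1]-.06)<.04)]
print(len(q),np.median(q[:,2]),q.mean(0),(q.max(0)+q.min(0))/2,q.max(0)-q.min(0))
```

```text
cap [0.5996 0.057  0.134 ]
botcap [ 0.6022 -0.0884  0.081 ]
[ 0.5702 -0.1654  0.012 ]
[0.5688 0.1364 0.012 ]
[0.6768 0.1386 0.012 ]
[ 0.6786 -0.1685  0.012 ]
pads [0.5996 0.0584 0.014 ] [ 0.6018 -0.0903  0.014 ]
A ends [ 0.6507 -0.1352  0.046 ] [ 0.6502 -0.0542  0.046 ] thumb [ 0.6495 -0.0064  0.046 ] B [0.6498 0.0171 0.046 ] [0.6493 0.0989 0.046 ]
2016 0.13159446432810828 [0.59930495 0.05687595 0.13137992] [0.60071708 0.05658044 0.12953681] [0.03953274 0.03882923 0.00903644]
```

Request:
play_rows:
  increments:
    - [[-0.013,0.011,0,0,0,0,1],[0,0,0.03,0,0,0,1],[0,0,0.03,0,0,0,1],[0,0,0.03,0,0,0,1],[0,0,0,0,0,0,1]]

```text
time: 2.85
ee_pos: [0.5985, 0.0547, 0.1622]
tool_rot: [0.706, 0.708, -0.004, -0.002]
wrist_force: [-1.1, 0.9, -1.3]
gripper_width: 0.0851
```

Run:
```python
from h import *
st();f=grab("wrist","w3")
```

```text
t 2.85 p [0.5985 0.0547 0.1622] jaw 1.574 zax [-0.0082 -0.0019 -1.    ] w 0.0851 F [-1.1  0.9 -1.3] q [-0.38  0.42  0.29  1.76 -0.13  0.99  1.53]
```

View pics/w3.png

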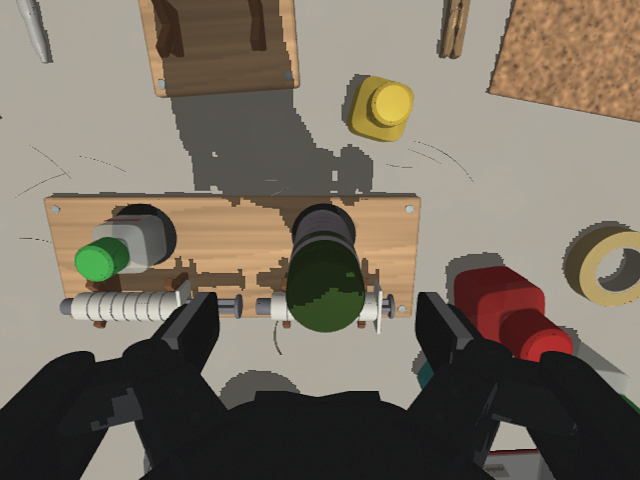

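Request:
play_rows:
  increments:
    - [[0.002,0.002,0.03,0,0,0,1],[0,0,0.025,0,0,0,1],[0,0,0.01,0,0,0,1],[0,0,0,0,0,0,1],[0,0,0,0,0,0,1]]

```text
time: 3.4
ee_pos: [0.6046, 0.0575, 0.1031]
tool_rot: [0.706, 0.708, 0.001, 0.001]
wrist_force: [0.6, -0.5, -0.3]
gripper_width: 0.0855
```

Run:
```python
from h import *
st();f=grab("wrist","w4")
W=world(f); q=W[(W[...,2]>.12)&(W[...,2]<.145)&(np.hypot(W[...,0]-.6,W[...,1]-.057)<.03)]
print(len(q),np.median(q,0),(q.max(0)+q.min(0))/2,q.max(0)-q.min(0))
```

```text
t 3.4 p [0.6046 0.0575 0.1031] jaw 1.5739 zax [ 2.9e-03  4.0e-04 -1.0e+00] w 0.0855 F [ 0.6 -0.5 -0.3] q [-0.37  0.49  0.27  1.8  -0.16  0.87  1.55]
10630 [0.59391677 0.05677395 0.13150779] [0.59607614 0.05690786 0.12678358] [0.03222789 0.03951229 0.01355508]
```

View pics/w4.png

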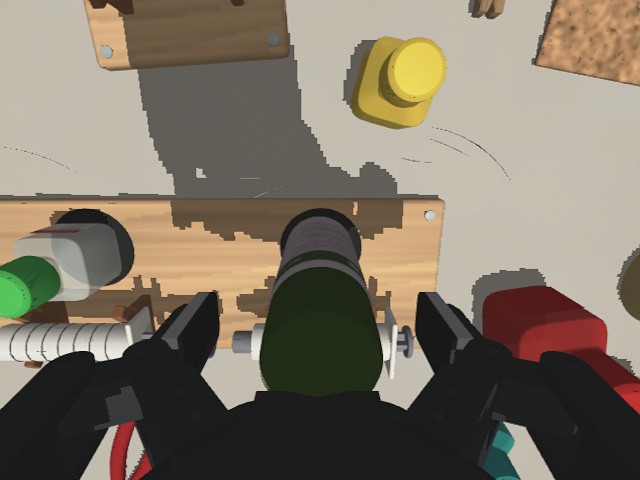

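Request:
play_rows:
  increments:
    - [[0,-0.004,0.004,0,0,0,1],[0,0,0,0,0,0,1],[0,0,0,0,0,0,1],[0,0,0,0,0,0,1]]

```text
time: 3.85
ee_pos: [0.5993, 0.0576, 0.0976]
tool_rot: [0.706, 0.708, 0.0, 0.0]
wrist_force: [-0.0, 0.3, 0.3]
gripper_width: 0.085
```

```bash
python3 -c "
from h import *
st()"
```

```text
t 3.85 p [0.5993 0.0576 0.0976] jaw 1.5742 zax [ 6.e-04  2.e-04 -1.e+00] w 0.085 F [-0.   0.3  0.3] q [-0.37  0.49  0.27  1.81 -0.16  0.86  1.55]
```

Request:
play_rows:
  increments:
    - [[0,0,0,0,0,0,0.5],[0,0,0,0,0,0,0.3],[0,0,0,0,0,0,0.3],[0,0,0,0,0,0,0.3],[0,0,0,0,0,0,0.3]]
  grip_force: 40

```text
time: 4.35
ee_pos: [0.5992, 0.0578, 0.0976]
tool_rot: [0.706, 0.708, 0.0, -0.0]
wrist_force: [-0.9, -0.1, 3.8]
gripper_width: 0.0422
```

Request:
play_rows:
  increments:
    - [[0,0,0,0,0,0,0.3],[0,0,0,0,0,0,0.3],[0,0,0,0,0,0,0.3]]

```text
time: 4.65
ee_pos: [0.5993, 0.0578, 0.0976]
tool_rot: [0.706, 0.708, 0.0, -0.0]
wrist_force: [-1.4, 1.0, 5.0]
gripper_width: 0.0422
```

Request:
play_rows:
  increments:
    - [[0,0,-0.02,0,0,0,0.3],[0,0,-0.04,0,0,0,0.3],[0,0,-0.04,0,0,0,0.3],[0.025,-0.011,-0.01,0,0,0,0.3],[0.035,-0.016,0,0,0,0,0.3]]

```text
time: 5.15
ee_pos: [0.5743, 0.115, 0.2095]
tool_rot: [0.708, 0.706, 0.002, 0.002]
wrist_force: [0.6, 0.6, -1.5]
gripper_width: 0.042
```

Request:
play_rows:
  increments:
    - [[0.035,-0.016,0,0,0,0,0.3],[0.035,-0.016,0,0,0,0,0.3],[0.035,-0.016,0,0,0,0,0.3],[0.035,-0.016,0,0,0,0,0.3],[0.035,-0.016,0,0,0,0,0.3]]

```text
time: 5.65
ee_pos: [0.4906, 0.2931, 0.2064]
tool_rot: [0.706, 0.708, -0.0, 0.0]
wrist_force: [0.7, 0.1, -1.5]
gripper_width: 0.0419
```

Request:
play_rows:
  increments:
    - [[0.03,-0.014,0,0,0,0,0.3],[0.015,-0.007,0,0,0,0,0.3],[0,0,0,0,0,0,0.3],[0,0,0,0,0,0,0.3]]

```text
time: 6.05
ee_pos: [0.4712, 0.3352, 0.2069]
tool_rot: [0.706, 0.708, -0.001, 0.001]
wrist_force: [-0.2, -1.1, -1.1]
gripper_width: 0.042
```

Run:
```python
from h import *
st();f=grab("wrist","w5");grab("scene","s5")
```

```text
t 6.05 p [0.4712 0.3352 0.2069] jaw 1.5725 zax [ 5.e-04 -2.e-03 -1.e+00] w 0.042 F [-0.2 -1.1 -1.1] q [-0.83  0.32  0.17  1.77 -0.06  1.06  0.93]
```

View pics/w5.png

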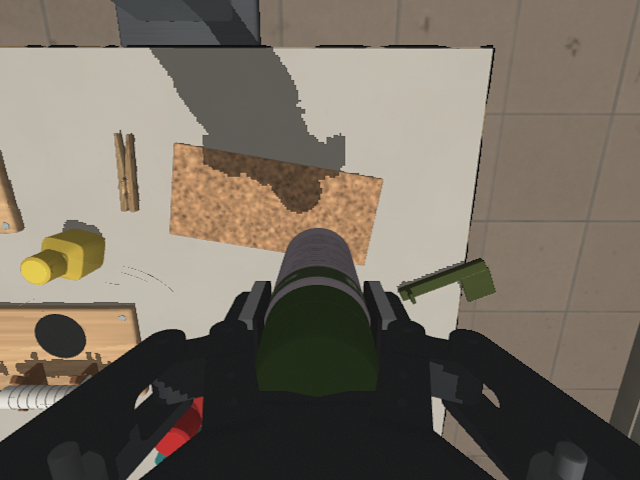

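Request:
play_rows:
  increments:
    - [[0.002,0,0.03,0,0,0,0.3],[0,0,0.03,0,0,0,0.3],[0,0,0.03,0,0,0,0.3],[0,0,0.016,0,0,0,0.3],[0,0,0.006,0,0,0,0.3]]

```text
time: 6.65
ee_pos: [0.4704, 0.3362, 0.0934]
tool_rot: [0.707, 0.707, -0.002, 0.0]
wrist_force: [0.2, -0.5, -2.0]
gripper_width: 0.0423
```

Request:
play_rows:
  increments:
    - [[0,0,0.002,0,0,0,0.3],[0,0,0,0,0,0,0.3],[0,0,0,0,0,0,0.3]]

```text
time: 6.95
ee_pos: [0.4713, 0.3394, 0.0946]
tool_rot: [0.706, 0.708, 0.001, 0.0]
wrist_force: [-0.3, -0.5, -0.2]
gripper_width: 0.0424
```

Request:
play_rows:
  increments:
    - [[0,0,0.003,0,0,0,0.3],[0,0,0,0,0,0,0.3],[0,0,0,0,0,0,0.3]]

```text
time: 7.25
ee_pos: [0.4703, 0.3393, 0.0905]
tool_rot: [0.706, 0.708, 0.0, -0.0]
wrist_force: [0.5, -0.4, -1.1]
gripper_width: 0.0423
```

Request:
play_rows:
  increments:
    - [[0,0,0.002,0,0,0,0.3],[0,0,0,0,0,0,0.3],[0,0,0,0,0,0,0.3]]

```text
time: 7.55
ee_pos: [0.4709, 0.3395, 0.0896]
tool_rot: [0.706, 0.708, 0.001, 0.0]
wrist_force: [-0.5, -0.3, 5.2]
gripper_width: 0.0425
```

Request:
play_rows:
  increments:
    - [[0,0,0,0,0,0,0.6],[0,0,0,0,0,0,1],[0,0,0,0,0,0,1],[0,0,0,0,0,0,1],[0,0,-0.02,0,0,0,1]]

```text
time: 8.05
ee_pos: [0.4684, 0.3378, 0.106]
tool_rot: [0.706, 0.708, -0.003, -0.0]
wrist_force: [-0.1, -1.0, -0.3]
gripper_width: 0.0853
```

Request:
play_rows:
  increments:
    - [[0,0,-0.04,0,0,0,1],[0,0,-0.04,0,0,0,1],[0,0,-0.04,0,0,0,1],[-0.04,0.015,0,0,0,0,1],[-0.04,0.015,0,0,0,0,1]]

```text
time: 8.55
ee_pos: [0.5011, 0.2602, 0.2301]
tool_rot: [0.704, 0.71, 0.002, 0.0]
wrist_force: [0.5, -0.5, -0.7]
gripper_width: 0.0854
```

Run:
```python
from h import *
st();f=grab("wrist","w6");grab("scene","s6")
```

```text
t 8.55 p [0.5011 0.2602 0.2301] jaw 1.5783 zax [ 0.0031  0.0025 -1.    ] w 0.0854 F [ 0.5 -0.5 -0.7] q [-0.73  0.27  0.21  1.78 -0.06  1.09  1.08]
```

View pics/w6.png

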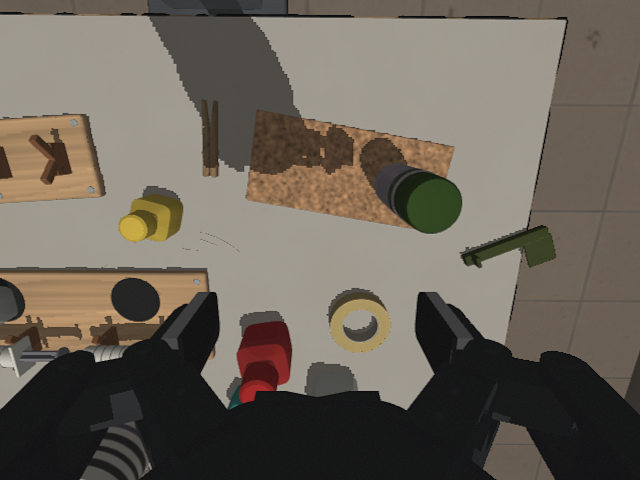

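View pics/s6.png

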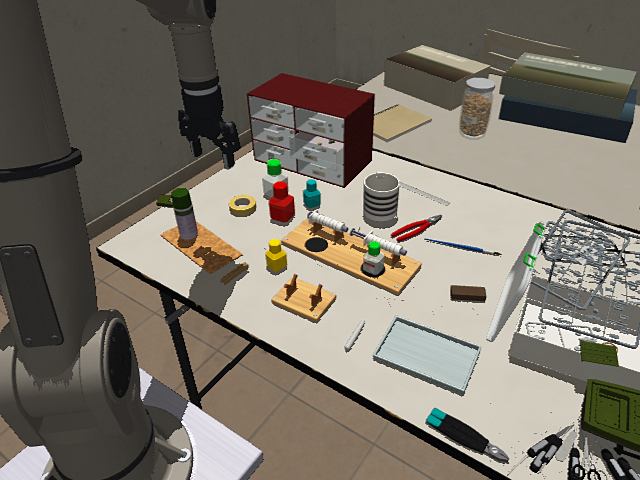

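Request:
play_rows:
  increments:
    - [[-0.043,0.012,0,0,0,0,1],[-0.043,0.012,0,0,0,0,1],[-0.043,0.012,0,0,0,0,1],[-0.043,0.012,0,0,0,0,1],[-0.043,0.012,0,0,0,0,1]]

```text
time: 9.15
ee_pos: [0.5614, 0.0431, 0.2282]
tool_rot: [0.706, 0.708, 0.0, -0.0]
wrist_force: [0.7, -0.6, -0.1]
gripper_width: 0.0856
```

Request:
play_rows:
  increments:
    - [[-0.043,0.012,0,0,0,0,1],[-0.043,0.012,0.02,0,0,0,1],[-0.025,0.012,0.02,0,0,0,1],[0,0,0,0,0,0,1],[0,0,0,0,0,0,1]]

```text
time: 9.65
ee_pos: [0.5972, -0.0662, 0.1875]
tool_rot: [0.706, 0.708, -0.0, -0.001]
wrist_force: [-0.0, -0.6, 0.5]
gripper_width: 0.0853
```

Run:
```python
from h import *
st();f=grab("wrist","w7");st()
```

```text
t 9.65 p [ 0.5972 -0.0662  0.1875] jaw 1.5731 zax [-1.7e-03  7.0e-04 -1.0e+00] w 0.0853 F [-0.  -0.6  0.5] q [-0.24  0.39  0.37  1.74 -0.16  1.04  1.75]
t 9.7 p [ 0.5977 -0.0649  0.1882] jaw 1.5752 zax [-3.0e-04  1.2e-03 -1.0e+00] w 0.0855 F [-0.4  0.2  1. ] q [-0.25  0.39  0.37  1.74 -0.16  1.04  1.75]
```

View pics/w7.png

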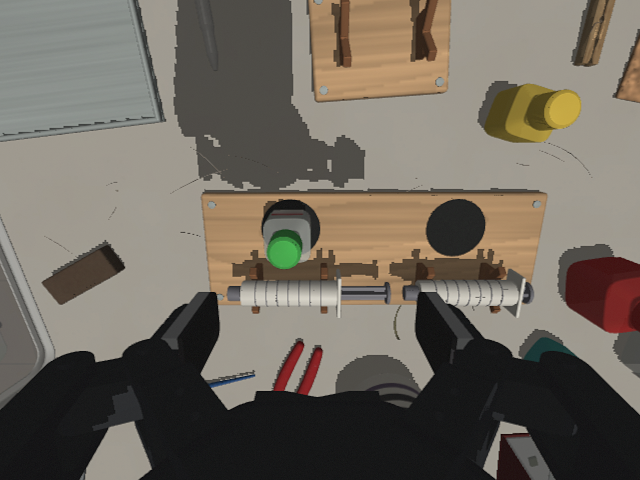

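Run:
```python
from h import *
f=load("w7")
crop(f,"c_w7",195,180,555,320,2.2)
W=world(f); q=W[(W[...,2]>.066)&(W[...,2]<.09)&(np.hypot(W[...,0]-.6,W[...,1]+.089)<.03)]
print(len(q),np.median(q,0),(q.max(0)+q.min(0))/2,q.max(0)-q.min(0))
print("cap",onplane(f,285,252,.08),"padL",onplane(f,456,227,.012),"padR",onplane(f,291,227,.012))
```

```text
1033 [ 0.60137471 -0.09161564  0.07819161] [ 0.6029471  -0.09217603  0.07330658] [0.02507098 0.02512213 0.01446453]
cap [ 0.60185657 -0.09047224  0.08      ] padL [0.60047808 0.05820973 0.012     ] padR [ 0.60082148 -0.09128144  0.012     ]
```

View pics/c_w7.png

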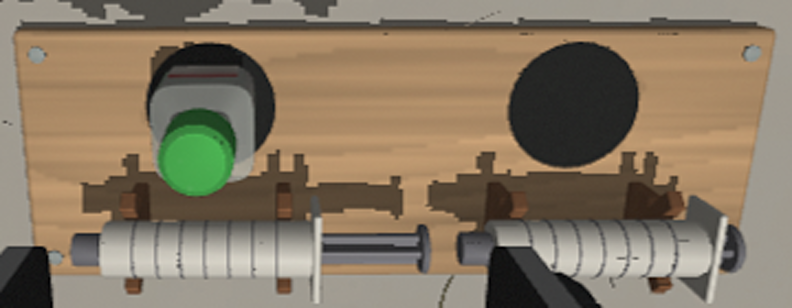

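Request:
play_rows:
  increments:
    - [[-0.026,0.003,0,0,0,0,1],[0,0,0.03,0,0,0,1],[0,0,0.03,0,0,0,1],[0,0,0.02,0,0,0,1],[0,0,0,0,0,0,1]]

```text
time: 10.2
ee_pos: [0.5989, -0.0894, 0.1062]
tool_rot: [0.705, 0.709, -0.001, -0.002]
wrist_force: [-0.6, 0.9, 0.0]
gripper_width: 0.0853
```

Request:
play_rows:
  increments:
    - [[0,0,0,0,0,0,1],[0,0,0,0,0,0,1]]

```text
time: 10.4
ee_pos: [0.6021, -0.0916, 0.1102]
tool_rot: [0.705, 0.709, 0.001, 0.001]
wrist_force: [0.9, -0.0, -0.0]
gripper_width: 0.0851
```

Run:
```python
from h import *
st();f=grab("wrist","w8")
W=world(f); q=W[(W[...,2]>.066)&(W[...,2]<.09)&(np.hypot(W[...,0]-.6,W[...,1]+.089)<.03)]
print(len(q),np.median(q,0),(q.max(0)+q.min(0))/2,q.max(0)-q.min(0))
```

```text
t 10.4 p [ 0.6021 -0.0916  0.1102] jaw 1.5755 zax [ 3.5e-03  3.0e-04 -1.0e+00] w 0.0851 F [ 0.9 -0.  -0. ] q [-0.18  0.49  0.35  1.79 -0.21  0.89  1.83]
2196 [ 0.60032307 -0.09227145  0.07811204] [ 0.60317732 -0.09217963  0.0733014 ] [0.02522195 0.0249756  0.01458636]
```

View pics/w8.png

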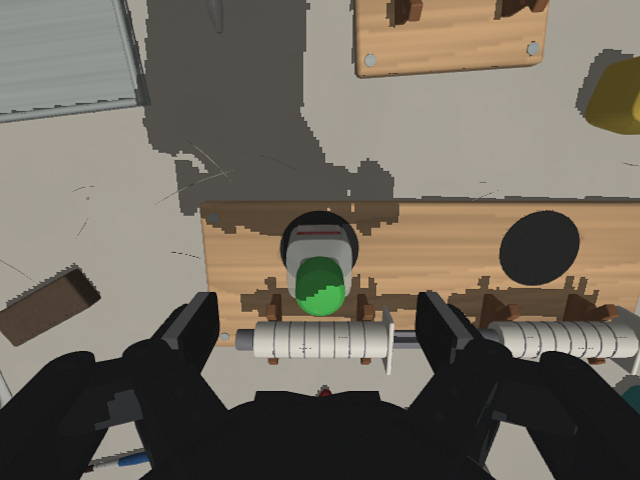

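Request:
play_rows:
  increments:
    - [[0,-0.002,0.025,0,0,0,1],[0,0,0.025,0,0,0,1],[0,0,0.01,0,0,0,1],[0,0,0,0,0,0,1],[0,0,0,0,0,0,1]]

```text
time: 10.95
ee_pos: [0.5997, -0.0926, 0.0495]
tool_rot: [0.706, 0.708, 0.001, 0.001]
wrist_force: [-0.7, -0.3, 0.3]
gripper_width: 0.0858
```

Request:
play_rows:
  increments:
    - [[0,0,0,0,0,0,1],[0,0,0,0,0,0,1]]

```text
time: 11.15
ee_pos: [0.5996, -0.0926, 0.0495]
tool_rot: [0.706, 0.708, 0.001, 0.001]
wrist_force: [0.1, 0.3, 0.5]
gripper_width: 0.0854
```

Run:
```python
from h import *
st();f=grab("wrist","w9");grab("scene","s9")
```

```text
t 11.15 p [ 0.5996 -0.0926  0.0495] jaw 1.574 zax [ 0.0023 -0.     -1.    ] w 0.0854 F [0.1 0.3 0.5] q [-0.16  0.57  0.32  1.83 -0.24  0.78  1.86]
```

View pics/w9.png

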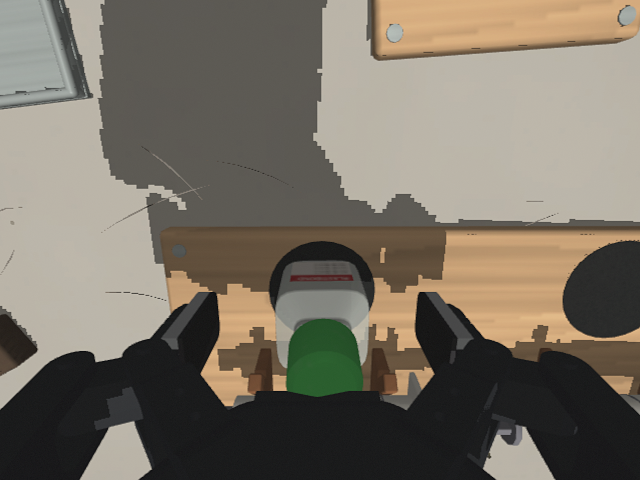

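Request:
play_rows:
  increments:
    - [[0,0,0,0,0,0,0.6],[0,0,0,0,0,0,0.4],[0,0,0,0,0,0,0.3],[0,0,0,0,0,0,0.3],[0,0,0,0,0,0,0.3]]
  grip_force: 40

```text
time: 11.75
ee_pos: [0.5989, -0.0924, 0.0485]
tool_rot: [0.706, 0.708, 0.0, 0.0]
wrist_force: [-0.5, 1.2, 2.6]
gripper_width: 0.0362
```

Request:
play_rows:
  increments:
    - [[0,0,0,0,0,0,0.3],[0,0,0,0,0,0,0.3],[0,0,-0.02,0,0,0,0.3],[0,0,-0.04,0,0,0,0.3],[0,0,-0.04,0,0,0,0.3]]

```text
time: 12.25
ee_pos: [0.5975, -0.0923, 0.1481]
tool_rot: [0.706, 0.708, -0.001, -0.001]
wrist_force: [0.8, -0.2, -0.8]
gripper_width: 0.0364
```

Request:
play_rows:
  increments:
    - [[0,0,-0.04,0,0,0,0.3],[0.037,-0.016,0,0,0,0,0.3],[0.037,-0.016,0,0,0,0,0.3],[0.037,-0.016,0,0,0,0,0.3],[0.037,-0.016,0,0,0,0,0.3]]

```text
time: 12.75
ee_pos: [0.533, 0.0566, 0.188]
tool_rot: [0.706, 0.708, -0.0, -0.0]
wrist_force: [0.2, 0.5, -0.1]
gripper_width: 0.0356
```

Request:
play_rows:
  increments:
    - [[0.037,-0.016,0,0,0,0,0.3],[0.037,-0.016,0,0,0,0,0.3],[0.037,-0.016,0,0,0,0,0.3],[0.037,-0.016,0,0,0,0,0.3],[0.037,-0.016,0,0,0,0,0.3]]

```text
time: 13.25
ee_pos: [0.4524, 0.2412, 0.188]
tool_rot: [0.706, 0.708, -0.0, -0.0]
wrist_force: [1.0, 0.7, -0.9]
gripper_width: 0.0362
```

Request:
play_rows:
  increments:
    - [[0,0,0,0,0,0,0.3],[0,0,0,0,0,0,0.3],[0,0,0,0,0,0,0.3]]

```text
time: 13.55
ee_pos: [0.4539, 0.2388, 0.188]
tool_rot: [0.707, 0.708, -0.0, 0.0]
wrist_force: [-0.3, -0.3, -0.3]
gripper_width: 0.0359
```

Run:
```python
from h import *
st();f=grab("wrist","w10");st()
```

```text
t 13.55 p [0.4539 0.2388 0.188 ] jaw 1.5724 zax [-2.e-04 -9.e-04 -1.e+00] w 0.0359 F [-0.3 -0.3 -0.3] q [-0.76  0.23  0.22  1.94 -0.06  0.98  1.06]
t 13.6 p [0.4541 0.2385 0.1881] jaw 1.5716 zax [-1.e-04 -8.e-04 -1.e+00] w 0.0358 F [-0.2  0.   0.8] q [-0.76  0.23  0.22  1.94 -0.06  0.98  1.06]
```

View pics/w10.png

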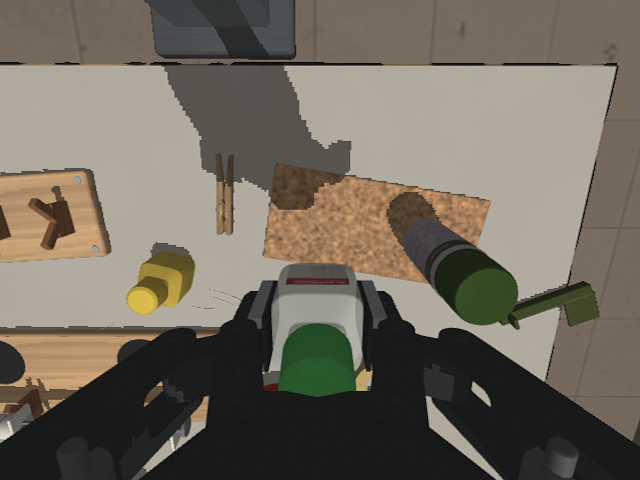

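Request:
play_rows:
  increments:
    - [[0,0,0.035,0,0,0,0.3],[0,0,0.035,0,0,0,0.3],[0,0,0.035,0,0,0,0.3],[0,0,0.025,0,0,0,0.3],[0,0,0.01,0,0,0,0.3]]

```text
time: 14.1
ee_pos: [0.4526, 0.2377, 0.0459]
tool_rot: [0.707, 0.707, -0.002, -0.0]
wrist_force: [-0.6, -0.7, -0.5]
gripper_width: 0.0361
```

Request:
play_rows:
  increments:
    - [[0,0,0,0,0,0,0.3],[0,0,0,0,0,0,0.3],[0,0,0,0,0,0,0.3]]

```text
time: 14.4
ee_pos: [0.4549, 0.2406, 0.0498]
tool_rot: [0.706, 0.708, 0.002, 0.0]
wrist_force: [0.2, -0.1, -0.2]
gripper_width: 0.0359
```

Request:
play_rows:
  increments:
    - [[0,0,0.006,0,0,0,0.3],[0,0,0,0,0,0,0.3],[0,0,0,0,0,0,0.3]]

```text
time: 14.7
ee_pos: [0.4536, 0.2402, 0.0425]
tool_rot: [0.706, 0.708, 0.0, -0.0]
wrist_force: [0.3, 0.2, -1.0]
gripper_width: 0.0363
```

Request:
play_rows:
  increments:
    - [[0,0,0.002,0,0,0,0.3],[0,0,0,0,0,0,0.3],[0,0,0,0,0,0,0.3]]

```text
time: 15.0
ee_pos: [0.4538, 0.2404, 0.0405]
tool_rot: [0.706, 0.708, 0.0, 0.0]
wrist_force: [-0.5, 0.5, 1.4]
gripper_width: 0.0361
```

Request:
play_rows:
  increments:
    - [[0,0,0,0,0,0,0.6],[0,0,0,0,0,0,1],[0,0,0,0,0,0,1],[0,0,0,0,0,0,1],[0,0,-0.02,0,0,0,1]]

```text
time: 15.5
ee_pos: [0.4517, 0.239, 0.0585]
tool_rot: [0.706, 0.708, -0.003, -0.001]
wrist_force: [-0.1, -0.7, 0.1]
gripper_width: 0.0855
```

Request:
play_rows:
  increments:
    - [[0,0,-0.03,0,0,0,1],[0,0,-0.04,0,0,0,1],[0,0,-0.04,0,0,0,1],[0,0,-0.02,0,0,0,1]]

```text
time: 15.9
ee_pos: [0.4551, 0.2408, 0.1939]
tool_rot: [0.706, 0.708, 0.003, 0.0]
wrist_force: [0.6, -0.3, -0.5]
gripper_width: 0.0851
```

Run:
```python
from h import *
st();f=grab("scene","s11");crop(f,"c_s11",100,140,440,400,2.2)
```

```text
t 15.9 p [0.4551 0.2408 0.1939] jaw 1.5738 zax [ 0.0045  0.0033 -1.    ] w 0.0851 F [ 0.6 -0.3 -0.5] q [-0.77  0.22  0.23  1.94 -0.06  0.98  1.06]
```

View pics/c_s11.png

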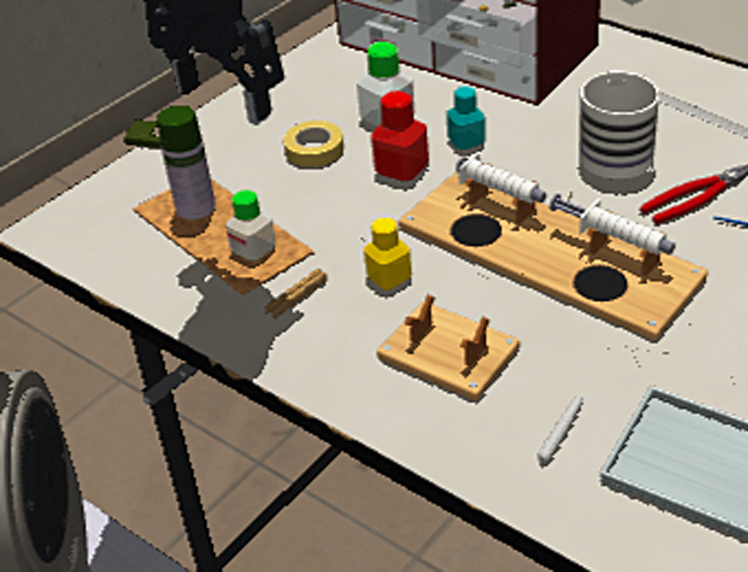

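Request:
play_rows:
  increments:
    - [[0,0,0,0,0,0.143,1],[0,0,0,0,0,0.143,1],[0,0,0,0,0,0.143,1],[0,0,0,0,0,0.143,1],[0,0,0,0,0,0.143,1]]

```text
time: 16.45
ee_pos: [0.4532, 0.2399, 0.1898]
tool_rot: [0.91, 0.414, -0.0, 0.0]
wrist_force: [0.1, -0.7, -0.1]
gripper_width: 0.0853
```

Request:
play_rows:
  increments:
    - [[0,0,0,0,0,0.143,1],[0,0,0,0,0,0.143,1],[0,0,0,0,0,0.143,1],[0,0,0,0,0,0.143,1],[0,0,0,0,0,0.143,1]]

```text
time: 16.95
ee_pos: [0.4533, 0.2399, 0.1898]
tool_rot: [0.998, 0.069, -0.0, 0.0]
wrist_force: [-0.1, -0.3, -0.3]
gripper_width: 0.0855
```

Request:
play_rows:
  increments:
    - [[0,0,0,0,0,0.143,1],[0,0,0,0,0,0,1],[0,0,0,0,0,0,1]]

```text
time: 17.25
ee_pos: [0.4533, 0.24, 0.19]
tool_rot: [1.0, 0.002, -0.0, 0.0]
wrist_force: [-0.4, 0.4, 0.6]
gripper_width: 0.0852
```

Run:
```python
from h import *
st()
```

```text
t 17.25 p [0.4533 0.24   0.19  ] jaw 0.0042 zax [-4.e-04 -3.e-04 -1.e+00] w 0.0852 F [-0.4  0.4  0.6] q [-0.97  0.24  0.46  1.95 -0.13  0.98 -0.44]
```

Request:
play_rows:
  increments:
    - [[0.0215,0.037,0,0,0,0,1],[0.0215,0.037,0,0,0,0,1],[0.0215,0.037,0,0,0,0,1],[0.0215,0.037,0,0,0,0,1],[0.0215,0.037,0,0,0,0,1]]

```text
time: 17.75
ee_pos: [0.5619, 0.0538, 0.1902]
tool_rot: [1.0, 0.002, 0.0, -0.0]
wrist_force: [0.5, 1.5, 0.8]
gripper_width: 0.0856
```

Request:
play_rows:
  increments:
    - [[0.0215,0.037,0,0,0,0,1],[0.0215,0.037,0,0,0,0,1],[0.0215,0.037,0,0,0,0,1],[0.0215,0.03,0,0,0,0,1],[0,0,0,0,0,0,1]]

```text
time: 18.25
ee_pos: [0.6487, -0.0927, 0.1903]
tool_rot: [1.0, -0.002, 0.001, 0.002]
wrist_force: [-0.6, -0.6, -0.7]
gripper_width: 0.0855
```

Request:
play_rows:
  increments:
    - [[0,0,0,0,0,0,1],[0,0,0,0,0,0,1]]

```text
time: 18.45
ee_pos: [0.647, -0.084, 0.1898]
tool_rot: [1.0, 0.002, -0.001, -0.001]
wrist_force: [-0.1, -0.2, -0.3]
gripper_width: 0.0853
```

Run:
```python
from h import *
st();f=grab("wrist","w12");st()
```

```text
t 18.45 p [ 0.647  -0.084   0.1898] jaw 0.0037 zax [-0.0011  0.0016 -1.    ] w 0.0853 F [-0.1 -0.2 -0.3] q [-0.33  0.51  0.55  1.61 -0.3   1.1   0.31]
t 18.5 p [ 0.647  -0.0837  0.1899] jaw 0.0041 zax [-9.0e-04  1.6e-03 -1.0e+00] w 0.0856 F [0.4 0.6 0. ] q [-0.33  0.51  0.55  1.61 -0.3   1.1   0.31]
```

View pics/w12.png

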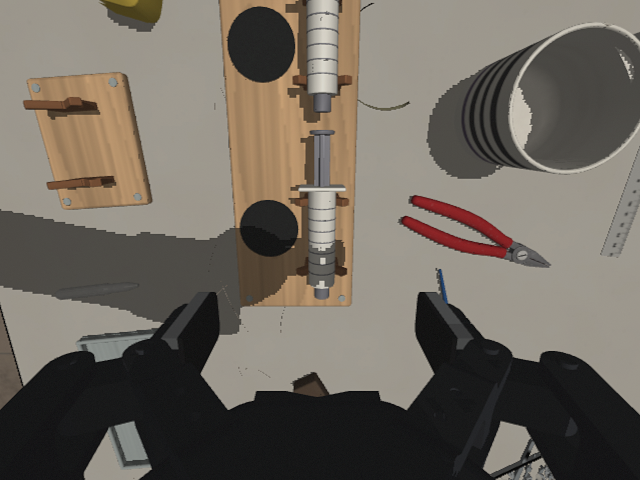

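Run:
```python
from h import *
f=load("w12"); crop(f,"c_w12",220,110,380,310,3)
W=world(f); m=(W[...,2]>.03)&(W[...,2]<.2)&(W[...,0]>.69)&(W[...,1]>-.05); q=W[m]; print("mug",np.percentile(q,[1,99],axis=0).round(3))
```

```text
mug [[ 0.763 -0.032  0.031]
 [ 0.847  0.049  0.09 ]]
```

View pics/c_w12.png

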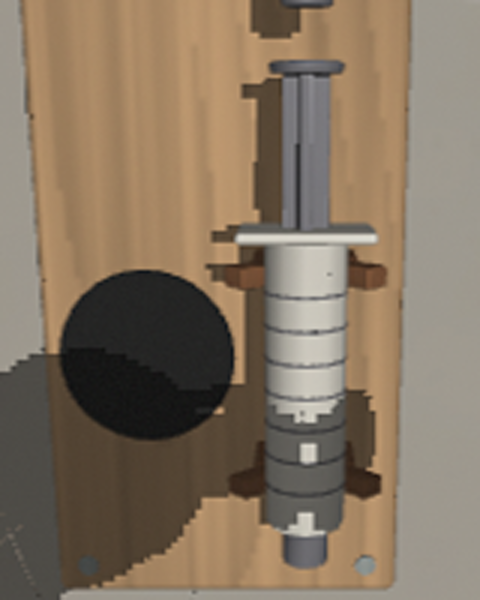

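Run:
```python
from h import *
f=load("w12")
P=lambda u,v,z: onplane(f,(u+.5)/3-.5+220,(v+.5)/3-.5+110,z).round(4)
print(P(306,245,.057),P(305,528,.055),"sides",P(264,385,.046),P(347,385,.046),"flange",P(236,240,.055),P(377,237,.055),"thumb",P(306,65,.053))
print("forks",P(306,275,.046),P(306,483,.046)); print("pad",P(147,354,.012))
for c in [(62,588),(393,588)]: print(P(*c,.012))
```

```text
[ 0.65   -0.0511  0.057 ] [ 0.6503 -0.1289  0.055 ] sides [ 0.639  -0.0908  0.046 ] [ 0.6616 -0.0908  0.046 ] flange [ 0.6324 -0.0502  0.055 ] [ 0.6678 -0.0493  0.055 ] thumb [ 0.6497 -0.0081  0.053 ]
forks [ 0.6502 -0.0606  0.046 ] [ 0.6506 -0.1193  0.046 ]
pad [ 0.6024 -0.091   0.012 ]
[ 0.5718 -0.17    0.012 ]
[ 0.6798 -0.1696  0.012 ]
```

Request:
play_rows:
  increments:
    - [[0.003,0.006,0.03,0,0,0,1],[0,0,0.03,0,0,0,1],[0,0,0.025,0,0,0,1],[0,0,0,0,0,0,1],[0,0,0,0,0,0,1]]

```text
time: 19.0
ee_pos: [0.6504, -0.0904, 0.1057]
tool_rot: [1.0, 0.002, -0.0, -0.0]
wrist_force: [0.4, -0.2, 1.4]
gripper_width: 0.0857
```

Request:
play_rows:
  increments:
    - [[0,0,0,0,0,0,1],[0,0,0,0,0,0,1]]

```text
time: 19.2
ee_pos: [0.6516, -0.0916, 0.1072]
tool_rot: [1.0, 0.001, 0.002, -0.0]
wrist_force: [-0.2, -0.3, -0.0]
gripper_width: 0.0852
```

Run:
```python
from h import *
st();f=grab("wrist","w13");crop(f,"c_w13",140,100,540,400,2)
```

```text
t 19.2 p [ 0.6516 -0.0916  0.1072] jaw 0.0016 zax [ 0.0032  0.     -1.    ] w 0.0852 F [-0.2 -0.3 -0. ] q [-0.29  0.61  0.51  1.67 -0.35  0.95  0.36]
```

View pics/c_w13.png

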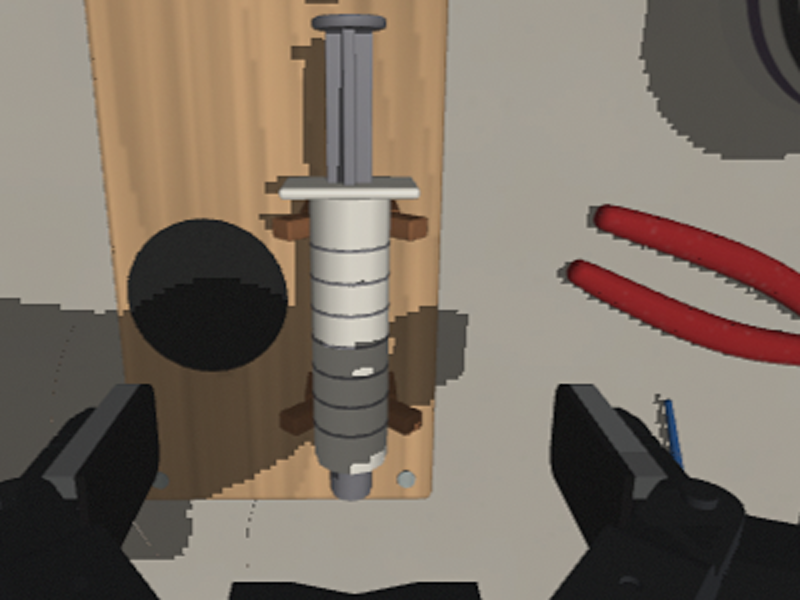

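Request:
play_rows:
  increments:
    - [[-0.001,-0.001,0.025,0,0,0,0.7],[0,0,0.02,0,0,0,0.7],[0,0,0.008,0,0,0,0.7],[0,0,0,0,0,0,0.7],[0,0,0,0,0,0,0.7]]

```text
time: 19.75
ee_pos: [0.6502, -0.091, 0.0533]
tool_rot: [1.0, 0.0, 0.001, 0.0]
wrist_force: [0.4, 0.2, 0.7]
gripper_width: 0.0598
```

Request:
play_rows:
  increments:
    - [[0,0,0,0,0,0,0.7],[0,0,0,0,0,0,0.7]]

```text
time: 19.95
ee_pos: [0.6502, -0.0909, 0.0534]
tool_rot: [1.0, 0.001, 0.001, 0.0]
wrist_force: [1.0, 0.3, 0.3]
gripper_width: 0.0597
```

Run:
```python
from h import *
st();f=grab("wrist","w14");crop(f,"c_w14",140,160,500,430,2.2)
```

```text
t 19.95 p [ 0.6502 -0.0909  0.0534] jaw 0.0011 zax [ 0.002 -0.    -1.   ] w 0.0597 F [1.  0.3 0.3] q [-0.27  0.67  0.48  1.7  -0.39  0.86  0.38]
```

View pics/c_w14.png

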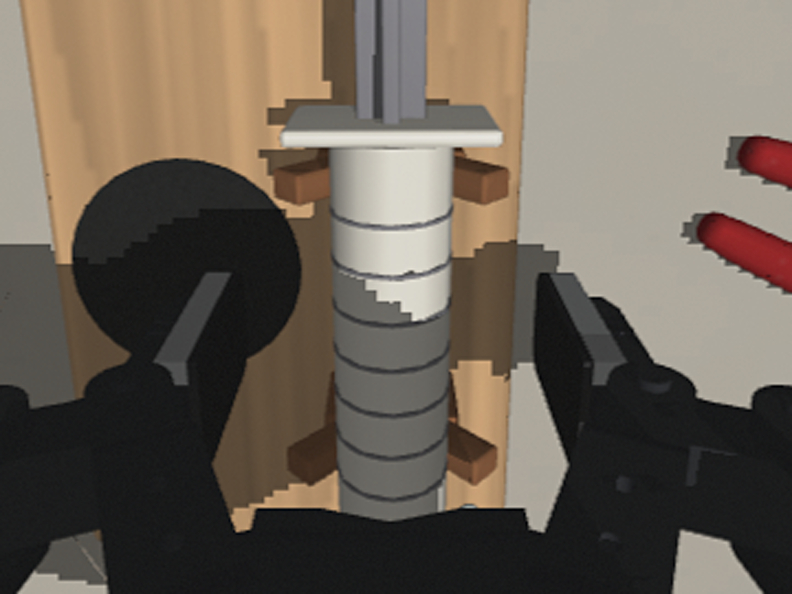

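Request:
play_rows:
  increments:
    - [[0,0,0,0,0,0,0.4],[0,0,0,0,0,0,0.2],[0,0,0,0,0,0,0.1],[0,0,0,0,0,0,0.1],[0,0,0,0,0,0,0.1]]
  grip_force: 30

```text
time: 20.5
ee_pos: [0.6504, -0.0906, 0.0527]
tool_rot: [1.0, 0.001, 0.001, 0.0]
wrist_force: [2.3, -0.1, 0.9]
gripper_width: 0.0207
```

Request:
play_rows:
  increments:
    - [[0,0,0,0,0,0,0.1],[0,0,0,0,0,0,0.1],[0,0,-0.02,0,0,0,0.1],[0,0,-0.03,0,0,0,0.1],[0,0,-0.04,0,0,0,0.1]]

```text
time: 21.0
ee_pos: [0.6462, -0.0903, 0.1404]
tool_rot: [1.0, 0.0, -0.004, -0.0]
wrist_force: [1.3, 0.7, -1.1]
gripper_width: 0.021
```

Run:
```python
from h import *
st();f=grab("wrist","w15");crop(f,"c_w15",140,100,500,430,1.8)
```

```text
t 21.0 p [ 0.6462 -0.0903  0.1404] jaw 0.0009 zax [-8.4e-03  6.0e-04 -1.0e+00] w 0.021 F [ 1.3  0.7 -1.1] q [-0.3   0.57  0.53  1.65 -0.33  1.02  0.34]
```

View pics/c_w15.png

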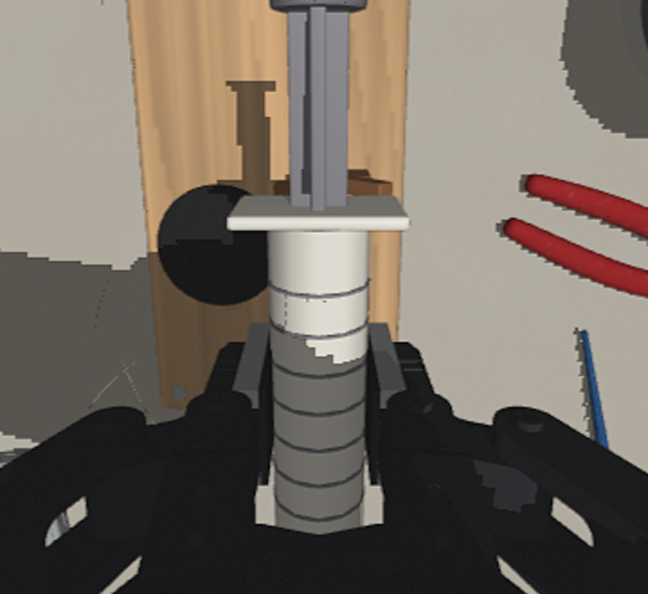

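Request:
play_rows:
  increments:
    - [[-0.03,0,-0.02,0,0,0,0.1],[-0.04,0,0,0,0,0,0.1],[-0.04,0,0,0,0,0,0.1],[-0.04,0,0,0,0,0,0.1],[-0.03,0,0,0,0,0,0.1]]

```text
time: 21.55
ee_pos: [0.465, -0.091, 0.1611]
tool_rot: [1.0, 0.0, -0.003, -0.001]
wrist_force: [0.1, 0.0, -0.6]
gripper_width: 0.0208
```

Request:
play_rows:
  increments:
    - [[-0.018,0,0,0,0,-0.065,0.1],[0,0,0,0,0,0,0.1],[0,0,0,0,0,0,0.1],[0,0,0,0,0,0,0.1]]

```text
time: 21.95
ee_pos: [0.4523, -0.0909, 0.1623]
tool_rot: [0.999, 0.033, 0.0, 0.0]
wrist_force: [0.5, 0.7, -0.6]
gripper_width: 0.0211
```

Run:
```python
from h import *
st();f=grab("wrist","w16");st()
```

```text
t 21.95 p [ 0.4523 -0.0909  0.1623] jaw 0.0658 zax [ 4.e-04 -4.e-04 -1.e+00] w 0.0211 F [ 0.5  0.7 -0.6] q [-0.44  0.19  0.61  2.09 -0.14  0.9   0.32]
t 22.0 p [ 0.4524 -0.0909  0.1623] jaw 0.066 zax [ 3.e-04 -7.e-04 -1.e+00] w 0.021 F [-0.6 -0.4  0.3] q [-0.44  0.19  0.61  2.09 -0.14  0.9   0.32]
```

View pics/w16.png

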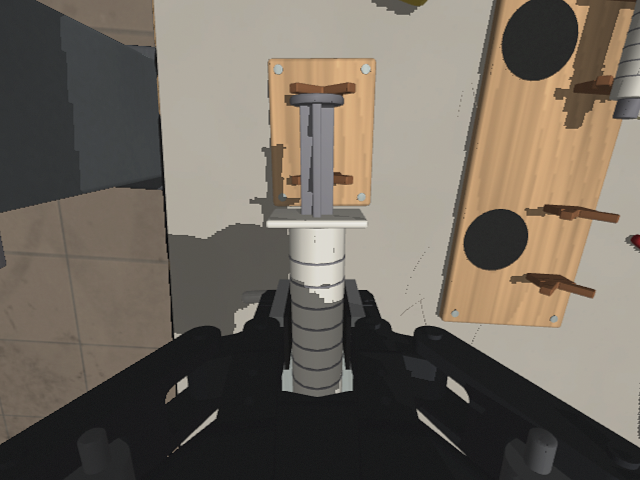

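Run:
```python
from h import *
f=load("w16"); crop(f,"c_w16",250,40,400,240,3)
```

```text
(no output)
```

View pics/c_w16.png

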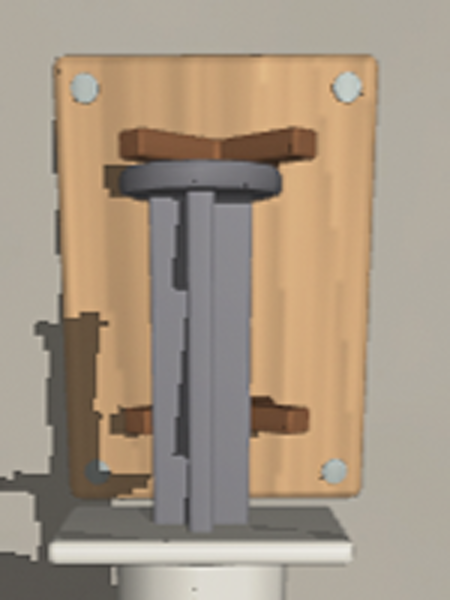

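Run:
```python
from h import *
f=load("w16")
P=lambda u,v,z: onplane(f,(u+.5)/3-.5+250,(v+.5)/3-.5+40,z)
for name,cs,z in (("corn",[(56,57),(378,57),(358,496),(73,496)],.012),("screw",[(85,88),(347,87),(334,471),(97,471)],.012)):
    p=np.array([P(*c,z) for c in cs])[:,:2]; print(name,p.mean(0).round(4),[np.linalg.norm(p[i]-p[(i+1)%4]).round(4) for i in range(4)],[round(float(np.arctan2(*(p[(i+1)%4]-p[i])[::-1])),3) for i in range(4)])
print("far prongs",P(120,128,.046).round(4),P(316,128,.046).round(4),"near",P(110,408,.046).round(4),P(309,406,.046).round(4))
print("thumb",P(200,160,.155).round(4),"flange",P(50,545,.163).round(4),P(352,545,.163).round(4))
```

```text
corn [ 0.4509 -0.0183] [np.float64(0.0776), np.float64(0.1071), np.float64(0.0772), np.float64(0.1071)] [0.066, -1.506, -3.076, 1.639]
screw [ 0.4508 -0.0183] [np.float64(0.0636), np.float64(0.0937), np.float64(0.0637), np.float64(0.0935)] [0.069, -1.502, -3.076, 1.639]
far prongs [0.4276 0.0128 0.046 ] [0.4694 0.0156 0.046 ] near [ 0.4278 -0.0465  0.046 ] [ 0.4736 -0.043   0.046 ]
thumb [ 0.4461 -0.0062  0.155 ] flange [ 0.4311 -0.0508  0.163 ] [ 0.4671 -0.0484  0.163 ]
```

Request:
play_rows:
  increments:
    - [[0.003,-0.037,0,0,0,0,0.1],[0,-0.036,0,0,0,0,0.1],[0,0,0.03,0,0,0,0.1],[0,0,0.03,0,0,0,0.1],[0,0,0,0,0,0,0.1]]

```text
time: 22.5
ee_pos: [0.4472, -0.0176, 0.0993]
tool_rot: [0.999, 0.033, -0.004, 0.001]
wrist_force: [-0.5, -0.0, -0.6]
gripper_width: 0.0208
```

Request:
play_rows:
  increments:
    - [[0,0,0,0,0,0,0.1],[0,0,0,0,0,0,0.1],[0,0,0,0,0,0,0.1]]

```text
time: 22.8
ee_pos: [0.4509, -0.0181, 0.1036]
tool_rot: [0.999, 0.033, 0.001, -0.0]
wrist_force: [-0.2, -0.6, -0.9]
gripper_width: 0.0208
```

Run:
```python
from h import *
st();f=grab("scene","s17");crop(f,"c_s17",220,200,420,340,4);
f=grab("wrist","w17")
```

```text
t 22.8 p [ 0.4509 -0.0181  0.1036] jaw 0.0655 zax [ 2.8e-03  6.0e-04 -1.0e+00] w 0.0208 F [-0.2 -0.6 -0.9] q [-0.53  0.27  0.54  2.16 -0.21  0.75  0.21]
```

View pics/c_s17.png

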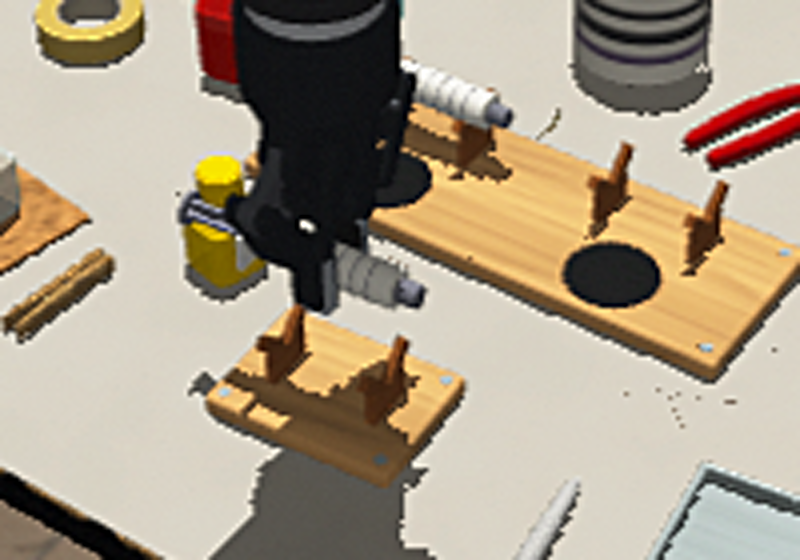

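View pics/w17.png

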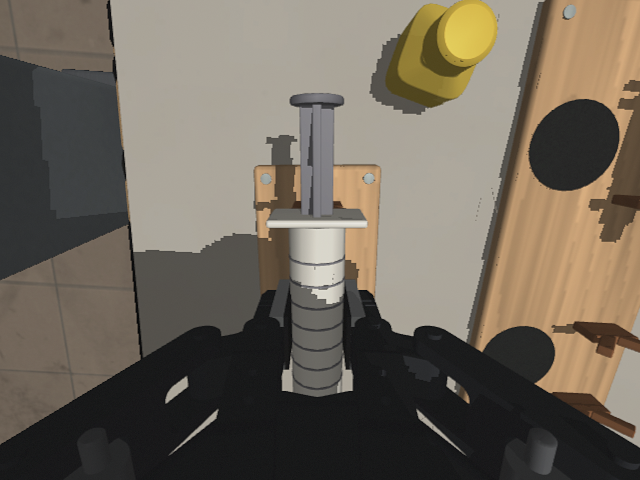

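Request:
play_rows:
  increments:
    - [[0,0,0.02,0,0,0,0.1],[0,0,0.015,0,0,0,0.1],[0,0,0.01,0,0,0,0.1],[0,0,0,0,0,0,0.1],[0,0,0,0,0,0,0.1]]

```text
time: 23.4
ee_pos: [0.45, -0.018, 0.0577]
tool_rot: [0.999, 0.033, 0.0, -0.0]
wrist_force: [-0.6, 0.1, -0.9]
gripper_width: 0.0212
```

Request:
play_rows:
  increments:
    - [[0,0,0,0,0,0,0.1],[0,0,0.003,0,0,0,0.1],[0,0,0,0,0,0,0.1],[0,0,0,0,0,0,0.1]]

```text
time: 23.8
ee_pos: [0.4496, -0.0178, 0.0544]
tool_rot: [0.999, 0.033, 0.0, -0.0]
wrist_force: [-0.6, 0.4, -1.2]
gripper_width: 0.0209
```

Run:
```python
from h import *
st();f=grab("scene","s18");crop(f,"c_s18",220,200,420,340,4);
f=grab("wrist","w18")
```

```text
t 23.8 p [ 0.4496 -0.0178  0.0544] jaw 0.0661 zax [ 1.e-04  2.e-04 -1.e+00] w 0.0209 F [-0.6  0.4 -1.2] q [-0.48  0.37  0.49  2.2  -0.29  0.64  0.29]
```

View pics/c_s18.png

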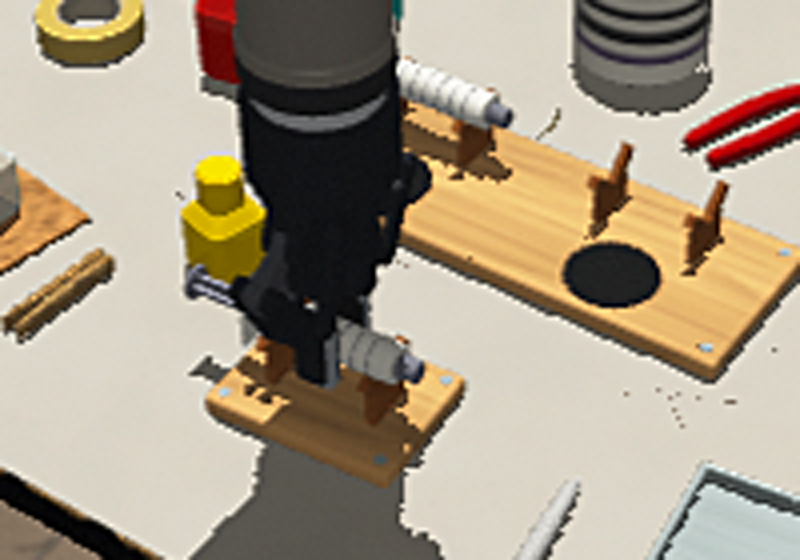

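View pics/w18.png

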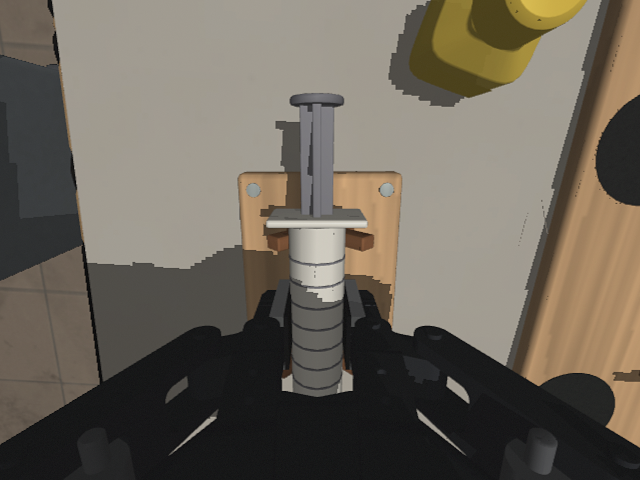

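Centred in the forks, with the board at 240-402 and the syringe at 317. Two more millimetres down, then release.

Request:
play_rows:
  increments:
    - [[0,0,0.002,0,0,0,0.1],[0,0,0,0,0,0,0.1],[0,0,0,0,0,0,0.1],[0,0,0,0,0,0,0.35],[0,0,0,0,0,0,0.6]]

```text
time: 24.4
ee_pos: [0.4486, -0.0179, 0.0519]
tool_rot: [0.999, 0.033, -0.001, -0.0]
wrist_force: [-0.2, -0.7, 0.5]
gripper_width: 0.0434
```

Request:
play_rows:
  increments:
    - [[0,0,0,0,0,0,0.6],[0,0,0,0,0,0,0.6],[0,0,-0.02,0,0,0,0.6],[0,0,-0.03,0,0,0,0.8],[0,0,-0.04,0,0,0,1]]

```text
time: 24.9
ee_pos: [0.4479, -0.018, 0.142]
tool_rot: [0.999, 0.033, -0.002, 0.001]
wrist_force: [0.8, 1.2, -0.1]
gripper_width: 0.078
```

Request:
play_rows:
  increments:
    - [[0,0.04,-0.03,0,0,0,1],[0,0.04,0,0,0,0,1],[0,0,0,0,0,0,1],[0,0,0,0,0,0,1]]

```text
time: 25.3
ee_pos: [0.4544, -0.0984, 0.1721]
tool_rot: [0.999, 0.032, -0.0, -0.0]
wrist_force: [-0.6, 0.7, -0.6]
gripper_width: 0.0851
```

Run:
```python
from h import *
st();f=grab("scene","s19");crop(f,"c_s19",180,180,440,360,3);
f=grab("wrist","w19")
```

```text
t 25.3 p [ 0.4544 -0.0984  0.1721] jaw 0.0634 zax [-5.e-04  5.e-04 -1.e+00] w 0.0851 F [-0.6  0.7 -0.6] q [-0.45  0.19  0.64  2.07 -0.14  0.92  0.33]
```

View pics/c_s19.png

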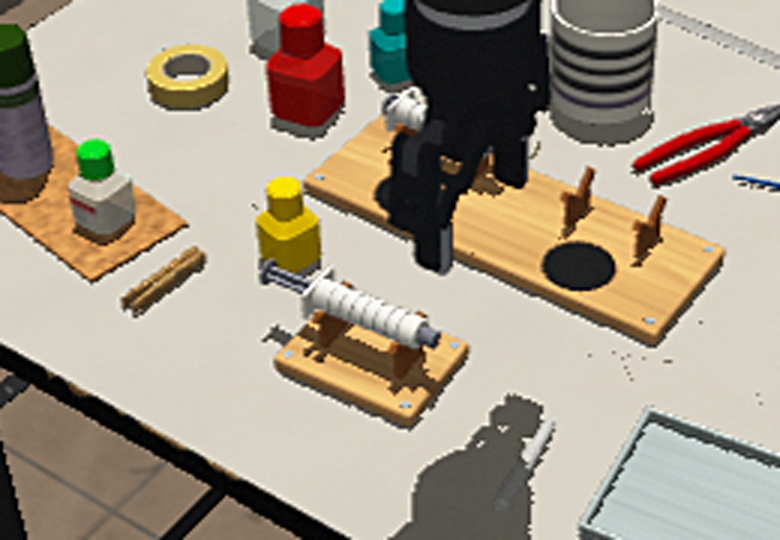

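View pics/w19.png

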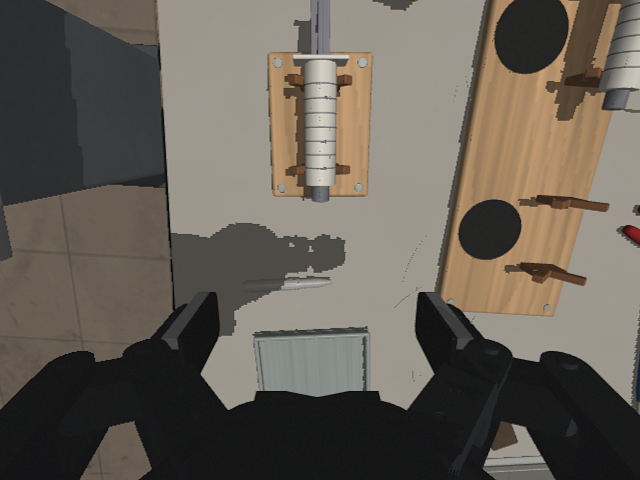

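Run:
```python
from h import *
f=load("w19"); crop(f,"c_w19",255,0,385,210,3)
```

```text
(no output)
```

View pics/c_w19.png

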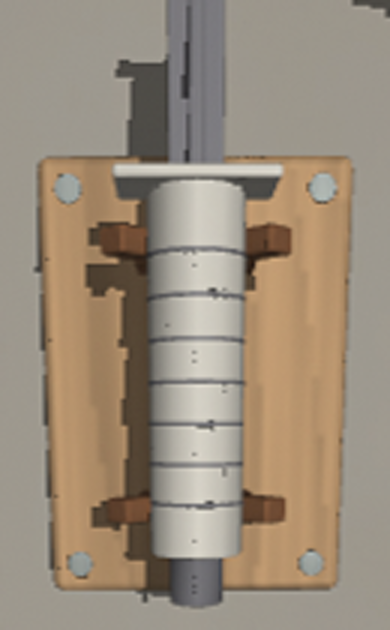

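Run:
```python
from h import *
f=load("w19")
P=lambda u,v,z: onplane(f,(u+.5)/3-.5+255,(v+.5)/3-.5,z)
a,b=P(198,183,.057),P(197,553,.057); print("barrel",a.round(4),b.round(4),((a+b)/2).round(4),np.linalg.norm(a-b), np.arctan2(-(a-b)[0],(a-b)[1]))
p=np.array([P(*c,.012) for c in [(67,187),(322,186),(311,563),(80,563)]]); print("screw",p.mean(0).round(4))
fk=np.array([P(*c,.046) for c in [(100,228),(290,228),(285,500),(110,500)]]); print("fork",fk.mean(0).round(4))
```

```text
barrel [0.4484 0.0201 0.057 ] [ 0.4535 -0.0567  0.057 ] [ 0.4509 -0.0183  0.057 ] 0.07702019520104818 0.06592192705522092
screw [ 0.4507 -0.0181  0.012 ]
fork [ 0.4506 -0.0161  0.046 ]
```

Request:
play_rows:
  increments:
    - [[0,0,-0.01,0,0,0.064,1],[0.033,-0.021,0,0,0,0,1],[0.033,-0.021,0,0,0,0,1],[0.033,-0.021,0,0,0,0,1],[0.033,-0.021,0,0,0,0,1]]

```text
time: 25.9
ee_pos: [0.5873, -0.0104, 0.1813]
tool_rot: [1.0, 0.002, -0.001, -0.0]
wrist_force: [-0.2, -1.0, 0.5]
gripper_width: 0.0854
```

Request:
play_rows:
  increments:
    - [[0.033,-0.021,0,0,0,0,1],[0.031,-0.021,0,0,0,0,1],[0,0,0,0,0,0,1],[0,0,0,0,0,0,1],[0,0,0,0,0,0,1]]

```text
time: 26.4
ee_pos: [0.6494, 0.0285, 0.1816]
tool_rot: [1.0, 0.001, -0.001, 0.0]
wrist_force: [-0.9, -0.6, -0.3]
gripper_width: 0.0854
```

Run:
```python
from h import *
st();f=grab("wrist","w20");st();crop(f,"c_w20",210,60,400,300,2.4)
```

```text
t 26.4 p [0.6494 0.0285 0.1816] jaw 0.002 zax [-2.e-03 -4.e-04 -1.e+00] w 0.0854 F [-0.9 -0.6 -0.3] q [-0.5   0.52  0.55  1.63 -0.3   1.08  0.13]
t 26.45 p [0.6495 0.0281 0.1819] jaw 0.0013 zax [-1.4e-03 -2.0e-04 -1.0e+00] w 0.0854 F [0.2 0.3 0.3] q [-0.5   0.52  0.55  1.63 -0.3   1.08  0.13]
```

View pics/w20.png

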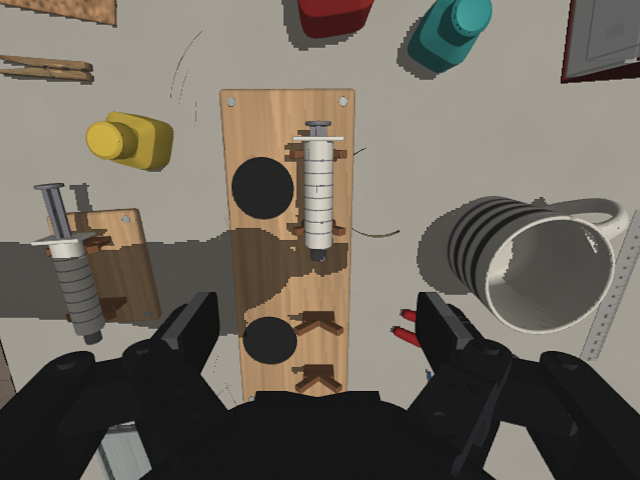

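View pics/c_w20.png

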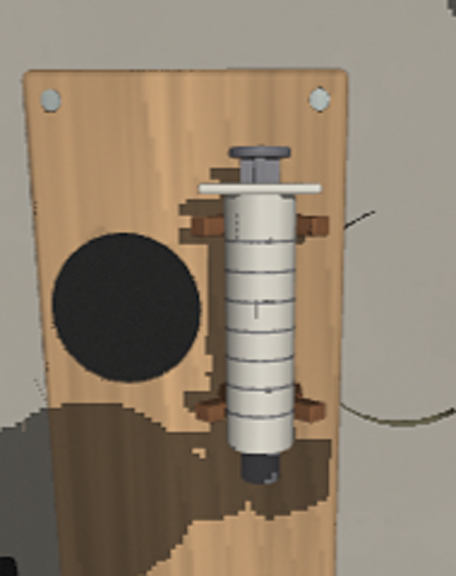

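Run:
```python
from h import *
f=load("w20")
P=lambda u,v,z: onplane(f,(u+.5)/2.4-.5+210,(v+.5)/2.4-.5+60,z)
a,b=P(260,194,.057),P(261,450,.056); print("barrel",a.round(4),b.round(4),((a+b)/2).round(4),np.linalg.norm(a-b))
print("forks",P(260,226,.046).round(4),P(261,410,.046).round(4),"thumb",P(260,150,.052).round(4),"pad",P(127,307,.012).round(4))
```

```text
barrel [0.6495 0.0977 0.057 ] [0.6501 0.0194 0.056 ] [0.6498 0.0586 0.0565] 0.07830319704792905
forks [0.6495 0.0883 0.046 ] [0.65   0.0299 0.046 ] thumb [0.6495 0.1101 0.052 ] pad [0.6021 0.0588 0.012 ]
```

Request:
play_rows:
  increments:
    - [[0,-0.03,0,0,0,0,1],[0,0,0.03,0,0,0,0.8],[0,0,0.03,0,0,0,0.7],[0,0,0.03,0,0,0,0.7],[0,0,0,0,0,0,0.7]]

```text
time: 26.95
ee_pos: [0.6464, 0.0581, 0.0884]
tool_rot: [1.0, 0.0, -0.004, 0.0]
wrist_force: [-1.1, -0.4, 0.1]
gripper_width: 0.0596
```

Request:
play_rows:
  increments:
    - [[0,0,0,0,0,0,0.7],[0,0,0,0,0,0,0.7],[0,0,0,0,0,0,0.7]]

```text
time: 27.25
ee_pos: [0.6518, 0.0585, 0.0944]
tool_rot: [1.0, 0.001, 0.002, -0.0]
wrist_force: [0.4, 0.7, 0.1]
gripper_width: 0.0596
```

Run:
```python
from h import *
st();f=grab("wrist","w21");crop(f,"c_w21",140,100,500,430,1.8)
```

```text
t 27.25 p [0.6518 0.0585 0.0944] jaw 0.0016 zax [ 3.5e-03  7.0e-04 -1.0e+00] w 0.0596 F [0.4 0.7 0.1] q [-0.51  0.61  0.5   1.69 -0.35  0.93  0.13]
```

View pics/c_w21.png

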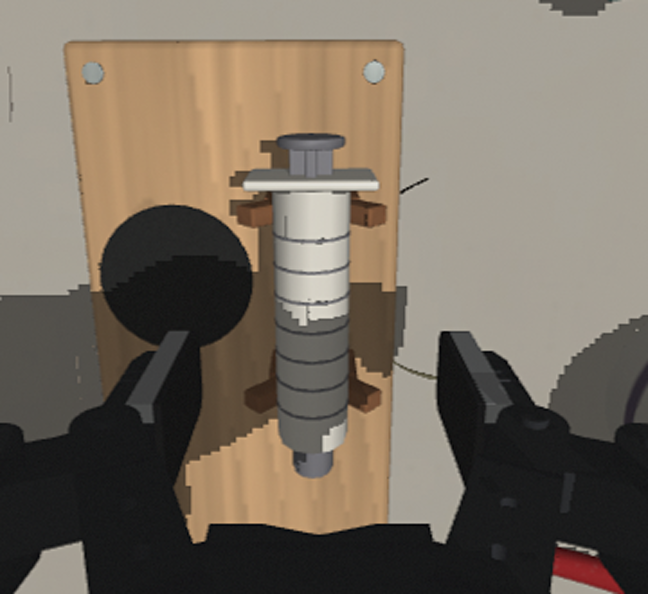

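Request:
play_rows:
  increments:
    - [[-0.001,0,0.02,0,0,0,0.7],[0,0,0.012,0,0,0,0.7],[0,0,0,0,0,0,0.7],[0,0,0,0,0,0,0.7],[0,0,0,0,0,0,0.7]]

```text
time: 27.8
ee_pos: [0.6503, 0.0586, 0.0611]
tool_rot: [1.0, 0.001, 0.001, -0.0]
wrist_force: [-0.1, 0.7, 0.3]
gripper_width: 0.0598
```

Run:
```python
from h import *
st()
```

```text
t 27.8 p [0.6503 0.0586 0.0611] jaw 0.0019 zax [ 1.5e-03  1.0e-04 -1.0e+00] w 0.0598 F [-0.1  0.7  0.3] q [-0.5   0.65  0.48  1.71 -0.38  0.87  0.15]
```

Request:
play_rows:
  increments:
    - [[0,0,0,0,0,0,0.4],[0,0,0,0,0,0,0.2],[0,0,0,0,0,0,0.1],[0,0,0,0,0,0,0.1],[0,0,0,0,0,0,0.1]]
  grip_force: 30

```text
time: 28.3
ee_pos: [0.6499, 0.0588, 0.0608]
tool_rot: [1.0, 0.001, 0.0, -0.0]
wrist_force: [-0.2, 0.4, 3.3]
gripper_width: 0.0207
```

Request:
play_rows:
  increments:
    - [[0,0,0,0,0,0,0.1],[0,0,0,0,0,0,0.1],[0,0,-0.02,0,0,0,0.1],[0,0,-0.03,0,0,0,0.1],[0,0,-0.03,0,0,0,0.1]]

```text
time: 28.8
ee_pos: [0.6485, 0.0587, 0.1399]
tool_rot: [1.0, 0.001, -0.001, 0.0]
wrist_force: [-0.3, 0.1, 0.2]
gripper_width: 0.0209
```

Run:
```python
from h import *
st();f=grab("wrist","w22");crop(f,"c_w22",140,100,500,430,1.8)
```

```text
t 28.8 p [0.6485 0.0587 0.1399] jaw 0.002 zax [-2.7e-03 -6.0e-04 -1.0e+00] w 0.0209 F [-0.3  0.1  0.2] q [-0.53  0.56  0.53  1.66 -0.32  1.01  0.11]
```

View pics/c_w22.png

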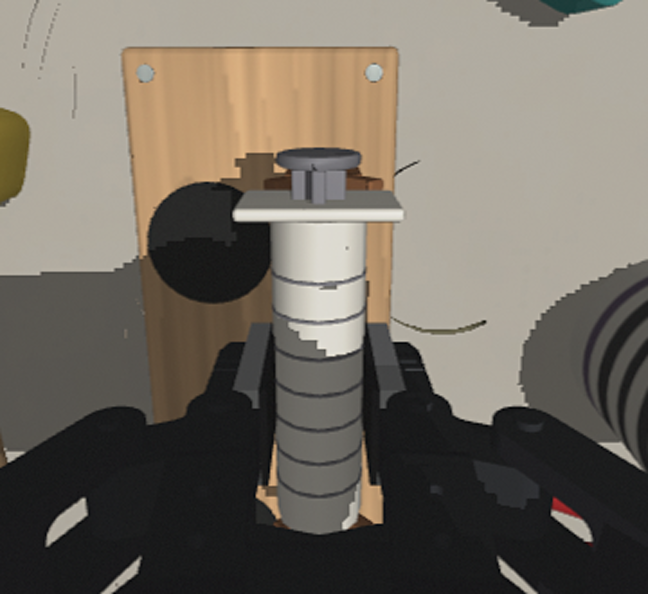

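Request:
play_rows:
  increments:
    - [[0,0,-0.02,0,0,0,0.1],[-0.0205,0.038,0,0,0,0,0.1],[-0.0205,0.038,0,0,0,0,0.1],[-0.0205,0.038,0,0,0,0,0.1],[-0.0205,0.038,0,0,0,0,0.1]]

```text
time: 29.35
ee_pos: [0.5664, -0.0947, 0.1597]
tool_rot: [1.0, 0.001, -0.0, -0.0]
wrist_force: [-0.2, -0.5, -0.5]
gripper_width: 0.0208
```

Request:
play_rows:
  increments:
    - [[-0.0205,0.038,0,0,0,0,0.1],[-0.0205,0.038,0,0,0,0,0.1],[-0.0205,0.038,0,0,0,0,0.1],[-0.0205,0.038,0,0,0,0,0.1],[-0.0205,0.038,0,0,0,0,0.1]]

```text
time: 29.85
ee_pos: [0.4644, -0.2847, 0.1597]
tool_rot: [1.0, 0.001, -0.0, -0.0]
wrist_force: [-0.1, -0.6, -0.3]
gripper_width: 0.021
```

Request:
play_rows:
  increments:
    - [[0,0,0,0,0,-0.115,0.1],[0,0,0,0,0,0,0.1],[0,0,0,0,0,0,0.1]]

```text
time: 30.15
ee_pos: [0.4661, -0.2827, 0.1598]
tool_rot: [0.998, 0.058, -0.0, -0.001]
wrist_force: [-0.5, 0.4, -0.4]
gripper_width: 0.0209
```

Run:
```python
from h import *
st();f=grab("wrist","w23");grab("top","t23")
```

```text
t 30.15 p [ 0.4661 -0.2827  0.1598] jaw 0.1159 zax [-3.0e-04  1.2e-03 -1.0e+00] w 0.0209 F [-0.5  0.4 -0.4] q [-0.03  0.37  0.62  1.91 -0.26  0.95  0.82]
```

View pics/w23.png

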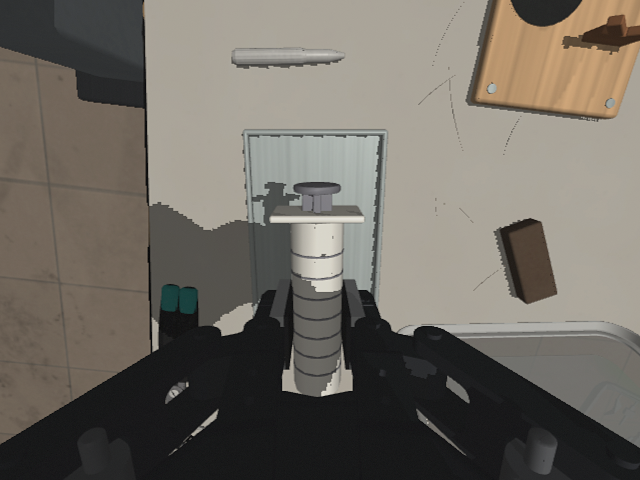

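Run:
```python
from h import *
f=load("w23")
a,b=onplane(f,245,130,.012),onplane(f,387,130,.012); m=(a+b)/2; d=(b-a)/np.linalg.norm(b-a); ang=np.arctan2(d[1],d[0]); ym=np.array([-np.sin(ang),np.cos(ang)])
print(np.linalg.norm(a-b),ang,m.round(4),"centre",(m[:2]-.085*ym).round(4))
```

```text
0.10746871590751067 0.1160385270609201 [ 0.4559 -0.2061  0.012 ] centre [ 0.4657 -0.2906]
```

Request:
play_rows:
  increments:
    - [[0,0.005,0.03,0,0,0,0.1],[0,0,0.03,0,0,0,0.1],[0,0,0.03,0,0,0,0.1],[0,0,0.015,0,0,0,0.1],[0,0,0,0,0,0,0.1]]

```text
time: 30.75
ee_pos: [0.4655, -0.287, 0.0533]
tool_rot: [0.998, 0.059, -0.002, -0.001]
wrist_force: [0.2, -0.4, -0.5]
gripper_width: 0.0207
```

Request:
play_rows:
  increments:
    - [[0,0,0.008,0,0,0,0.1],[0,0,0,0,0,0,0.1],[0,0,0,0,0,0,0.1],[0,0,0,0,0,0,0.1]]

```text
time: 31.15
ee_pos: [0.467, -0.289, 0.0482]
tool_rot: [0.998, 0.058, 0.001, 0.0]
wrist_force: [0.3, 0.6, -0.4]
gripper_width: 0.0207
```

Run:
```python
from h import *
st();f=grab("scene","s24");crop(f,"c_s24",320,240,520,420,3)
```

```text
t 31.15 p [ 0.467  -0.289   0.0482] jaw 0.117 zax [ 1.7e-03 -5.0e-04 -1.0e+00] w 0.0207 F [ 0.3  0.6 -0.4] q [ 0.06  0.53  0.53  1.97 -0.39  0.73  0.94]
```

View pics/c_s24.png

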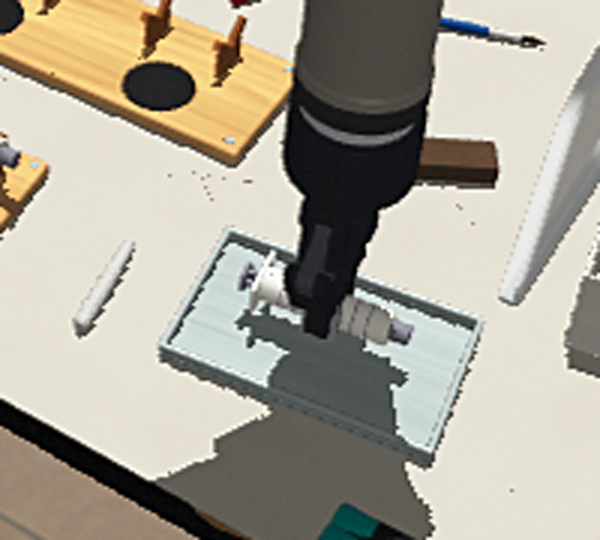

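Request:
play_rows:
  increments:
    - [[-0.001,0,0.01,0,0,0,0.1],[0,0,0.004,0,0,0,0.1],[0,0,0,0,0,0,0.1],[0,0,0,0,0,0,0.1],[0,0,0,0,0,0,0.1]]

```text
time: 31.7
ee_pos: [0.4655, -0.2888, 0.0333]
tool_rot: [0.998, 0.058, 0.0, 0.0]
wrist_force: [0.2, -0.1, -1.0]
gripper_width: 0.0208
```

Request:
play_rows:
  increments:
    - [[0,0,0.002,0,0,0,0.1],[0,0,0,0,0,0,0.1],[0,0,0,0,0,0,0.1]]

```text
time: 32.0
ee_pos: [0.4654, -0.2887, 0.0313]
tool_rot: [0.998, 0.058, 0.0, -0.0]
wrist_force: [-0.5, -0.4, -0.9]
gripper_width: 0.021
```

Request:
play_rows:
  increments:
    - [[0,0,0.0015,0,0,0,0.1],[0,0,0,0,0,0,0.1],[0,0,0,0,0,0,0.1]]

```text
time: 32.3
ee_pos: [0.4654, -0.2887, 0.0297]
tool_rot: [0.998, 0.058, -0.0, -0.0]
wrist_force: [-0.4, -0.5, -1.1]
gripper_width: 0.0206
```

Request:
play_rows:
  increments:
    - [[0,0,0.001,0,0,0,0.1],[0,0,0,0,0,0,0.1],[0,0,0,0,0,0,0.1]]

```text
time: 32.6
ee_pos: [0.4655, -0.2889, 0.0289]
tool_rot: [0.998, 0.058, 0.0, 0.0]
wrist_force: [0.4, 0.5, 1.7]
gripper_width: 0.0206
```

Contact. Release with a partial opening, since the tray walls are close.

Request:
play_rows:
  increments:
    - [[0,0,0,0,0,0,0.35],[0,0,0,0,0,0,0.5],[0,0,0,0,0,0,0.5],[0,0,0,0,0,0,0.5],[0,0,-0.02,0,0,0,0.5]]

```text
time: 33.1
ee_pos: [0.4637, -0.2875, 0.047]
tool_rot: [0.998, 0.059, -0.002, -0.001]
wrist_force: [0.0, 0.4, -0.6]
gripper_width: 0.043
```

Request:
play_rows:
  increments:
    - [[0,0,-0.03,0,0,0,0.5],[0,0,-0.04,0,0,0,1],[0,0,-0.04,0,0,0,1],[0,0.03,-0.02,0,0,0,1],[0,0.03,0,0,0,0,1]]

```text
time: 33.6
ee_pos: [0.4748, -0.3495, 0.1827]
tool_rot: [0.998, 0.06, 0.003, 0.001]
wrist_force: [1.1, -0.6, 0.0]
gripper_width: 0.0855
```

Run:
```python
from h import *
st();f=grab("wrist","w25");f=grab("scene","s25");crop(f,"c_s25",90,130,520,420,1.8)
```

```text
t 33.6 p [ 0.4748 -0.3495  0.1827] jaw 0.1198 zax [ 0.007  -0.0025 -1.    ] w 0.0855 F [ 1.1 -0.6  0. ] q [ 0.07  0.42  0.64  1.79 -0.29  1.02  0.94]
```

View pics/w25.png

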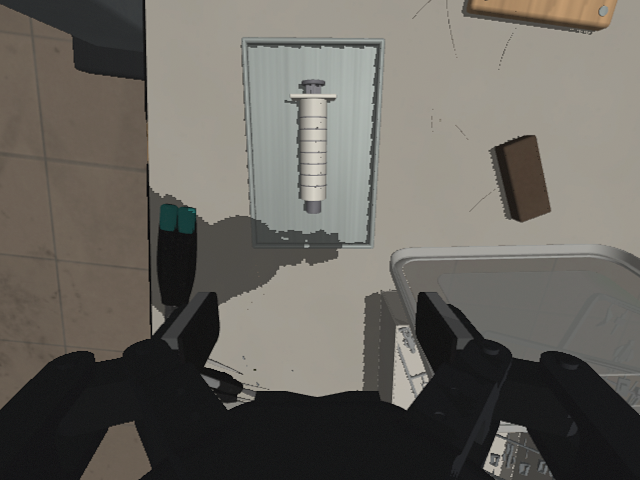

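View pics/c_s25.png

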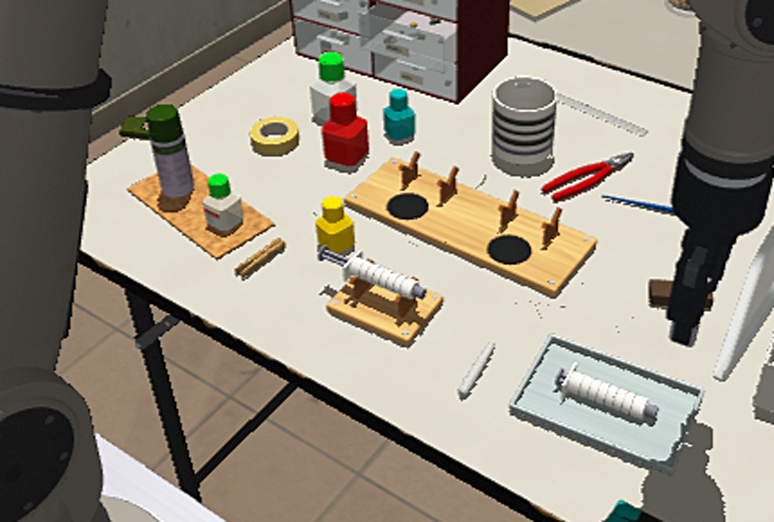

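Request:
play_rows:
  increments:
    - [[0.0035,-0.042,0,0,0,0,1],[0.0035,-0.042,0,0,0,0,1],[0.0035,-0.042,0,0,0,0,1],[0.0035,-0.042,0,0,0,0,1],[0.0035,-0.042,0,0,0,0,1]]

```text
time: 34.2
ee_pos: [0.4643, -0.1354, 0.1783]
tool_rot: [0.998, 0.059, -0.0, -0.0]
wrist_force: [1.0, 0.3, 0.1]
gripper_width: 0.0853
```

Request:
play_rows:
  increments:
    - [[0.0035,-0.042,0,0,0,0,1],[0.0035,-0.042,0,0,0,0,1],[0.0035,-0.042,0,0,0,0,1],[0.0035,-0.042,0,0,0,0,1],[0.0035,-0.042,0,0,0,0,1]]

```text
time: 34.7
ee_pos: [0.4569, 0.0749, 0.1785]
tool_rot: [0.998, 0.059, -0.0, -0.0]
wrist_force: [0.4, -0.7, 0.1]
gripper_width: 0.0857
```

Request:
play_rows:
  increments:
    - [[0.0035,-0.042,0,0,0,0,1],[0.0035,-0.042,0,0,0,0,1],[0.0035,-0.042,0,0,0,0,1],[0.0035,-0.042,0,0,0,0,1],[0,0,0,0,0,-0.14,1]]

```text
time: 35.2
ee_pos: [0.4502, 0.249, 0.1784]
tool_rot: [0.991, 0.135, -0.0, -0.001]
wrist_force: [-0.1, -0.7, -0.5]
gripper_width: 0.0855
```

Request:
play_rows:
  increments:
    - [[0,0,0,0,0,-0.146,1],[0,0,0,0,0,-0.146,1],[0,0,0,0,0,-0.146,1],[0,0,0,0,0,-0.146,1],[0,0,0,0,0,-0.146,1]]

```text
time: 35.7
ee_pos: [0.4514, 0.2414, 0.1783]
tool_rot: [0.879, 0.477, -0.001, -0.0]
wrist_force: [0.1, 0.5, -0.9]
gripper_width: 0.0856
```

Request:
play_rows:
  increments:
    - [[0,0,0,0,0,-0.146,1],[0,0,0,0,0,-0.146,1],[0,0,0,0,0,-0.146,1],[0,0,0,0,0,-0.146,1],[0,0,0,0,0,0,1]]

```text
time: 36.2
ee_pos: [0.4515, 0.2413, 0.1784]
tool_rot: [0.707, 0.707, -0.001, -0.0]
wrist_force: [0.9, 0.2, 0.4]
gripper_width: 0.0853
```

Run:
```python
from h import *
st();f=grab("wrist","w26");st()
```

```text
t 36.2 p [0.4515 0.2413 0.1784] jaw 1.5711 zax [-1.2e-03 -3.0e-04 -1.0e+00] w 0.0853 F [0.9 0.2 0.4] q [-0.7   0.23  0.15  1.95 -0.04  0.96  1.04]
t 36.25 p [0.4516 0.2413 0.1784] jaw 1.5684 zax [-1.1e-03 -4.0e-04 -1.0e+00] w 0.0855 F [-0.8  0.8  0.5] q [-0.7   0.23  0.15  1.95 -0.04  0.96  1.03]
```

View pics/w26.png

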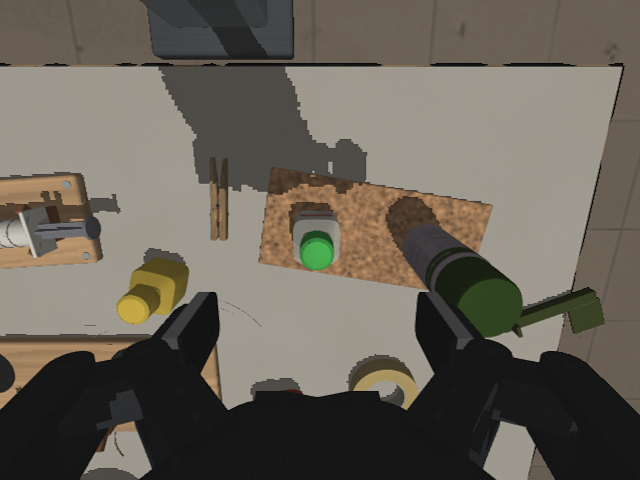

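Request:
play_rows:
  increments:
    - [[-0.001,0.002,0.03,0,0,0,1],[0,0,0.03,0,0,0,1],[0,0,0.025,0,0,0,1],[0,0,0,0,0,0,1],[0,0,0,0,0,0,1]]

```text
time: 36.75
ee_pos: [0.4542, 0.2404, 0.0939]
tool_rot: [0.708, 0.707, -0.0, -0.0]
wrist_force: [0.9, -0.3, 0.4]
gripper_width: 0.0854
```

Request:
play_rows:
  increments:
    - [[0,0,0,0,0,0,1],[0,0,0,0,0,0,1]]

```text
time: 36.95
ee_pos: [0.4553, 0.241, 0.0953]
tool_rot: [0.707, 0.707, 0.001, 0.0]
wrist_force: [0.5, -0.6, -0.1]
gripper_width: 0.0853
```

Run:
```python
from h import *
st()
```

```text
t 36.95 p [0.4553 0.241  0.0953] jaw 1.5705 zax [ 0.0024  0.0017 -1.    ] w 0.0853 F [ 0.5 -0.6 -0.1] q [-0.68  0.35  0.14  2.02 -0.07  0.77  1.06]
```

Request:
play_rows:
  increments:
    - [[0,-0.001,0.03,0,0,0,1],[0,0,0.018,0,0,0,1],[0,0,0.006,0,0,0,1],[0,0,0,0,0,0,1],[0,0,0,0,0,0,1]]

```text
time: 37.45
ee_pos: [0.4542, 0.2408, 0.0409]
tool_rot: [0.707, 0.707, 0.001, 0.0]
wrist_force: [0.7, 0.1, 0.7]
gripper_width: 0.0854
```

Request:
play_rows:
  increments:
    - [[0,0,0,0,0,0,1],[0,0,0,0,0,0,1]]

```text
time: 37.65
ee_pos: [0.454, 0.2408, 0.0407]
tool_rot: [0.707, 0.707, 0.001, 0.0]
wrist_force: [0.2, -0.4, -0.2]
gripper_width: 0.0852
```

Run:
```python
from h import *
st();f=grab("wrist","w27")
```

```text
t 37.65 p [0.454  0.2408 0.0407] jaw 1.571 zax [ 0.0016  0.0011 -1.    ] w 0.0852 F [ 0.2 -0.4 -0.2] q [-0.67  0.44  0.12  2.05 -0.09  0.65  1.08]
```

View pics/w27.png

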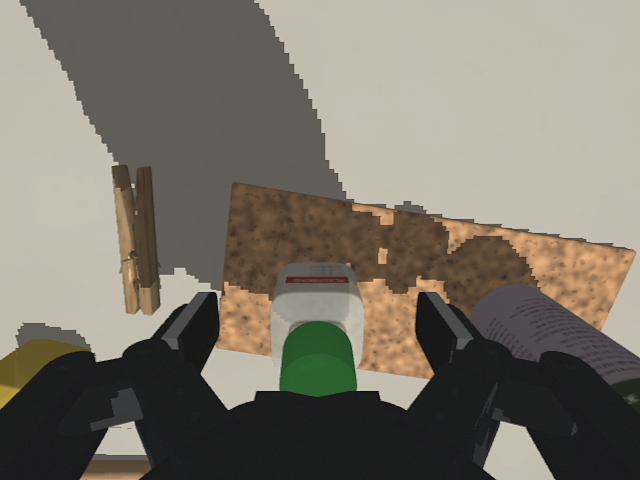

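Request:
play_rows:
  increments:
    - [[0,0,0,0,0,0,0.6],[0,0,0,0,0,0,0.4],[0,0,0,0,0,0,0.3],[0,0,0,0,0,0,0.3],[0,0,0,0,0,0,0.3]]
  grip_force: 40

```text
time: 38.2
ee_pos: [0.4535, 0.2405, 0.0401]
tool_rot: [0.707, 0.707, 0.0, 0.0]
wrist_force: [-0.5, -0.6, 3.1]
gripper_width: 0.0361
```

Request:
play_rows:
  increments:
    - [[0,0,0,0,0,0,0.3],[0,0,0,0,0,0,0.3],[0,0,-0.02,0,0,0,0.3],[0,0,-0.04,0,0,0,0.3],[0,0,-0.04,0,0,0,0.3]]

```text
time: 38.7
ee_pos: [0.4524, 0.2398, 0.1398]
tool_rot: [0.707, 0.707, -0.001, -0.0]
wrist_force: [1.0, 1.4, -1.3]
gripper_width: 0.0358
```

Request:
play_rows:
  increments:
    - [[0,0,-0.04,0,0,0,0.3],[-0.037,0.016,0,0,0,0,0.3],[-0.037,0.016,0,0,0,0,0.3],[-0.037,0.016,0,0,0,0,0.3],[-0.037,0.016,0,0,0,0,0.3]]

```text
time: 39.2
ee_pos: [0.5175, 0.0909, 0.1795]
tool_rot: [0.707, 0.707, -0.0, -0.0]
wrist_force: [-0.1, 0.4, -0.6]
gripper_width: 0.0359
```

Request:
play_rows:
  increments:
    - [[-0.037,0.016,0,0,0,0,0.3],[-0.037,0.016,0,0,0,0,0.3],[-0.037,0.016,0,0,0,0,0.3],[-0.037,0.016,0,0,0,0,0.3],[-0.037,0.016,0,0,0,0,0.3]]

```text
time: 39.7
ee_pos: [0.5976, -0.094, 0.1791]
tool_rot: [0.707, 0.707, -0.0, -0.0]
wrist_force: [0.9, 0.9, -0.1]
gripper_width: 0.0363
```

Request:
play_rows:
  increments:
    - [[0,0,0,0,0,0,0.3],[0,0,0,0,0,0,0.3],[0,0,0,0,0,0,0.3],[0,0,0,0,0,0,0.3]]

```text
time: 40.1
ee_pos: [0.5971, -0.0907, 0.1794]
tool_rot: [0.706, 0.708, 0.0, -0.001]
wrist_force: [0.0, 0.1, -0.7]
gripper_width: 0.0361
```

Run:
```python
from h import *
st()
```

```text
t 40.1 p [ 0.5971 -0.0907  0.1794] jaw 1.5736 zax [-7.0e-04  1.1e-03 -1.0e+00] w 0.0361 F [ 0.   0.1 -0.7] q [-0.17  0.4   0.32  1.74 -0.15  1.02  1.78]
```

Request:
play_rows:
  increments:
    - [[-0.001,0.002,0.035,0,0,0,0.3],[0,0,0.035,0,0,0,0.3],[0,0,0.03,0,0,0,0.3],[0,0,0.015,0,0,0,0.3],[0,0,0,0,0,0,0.3]]

```text
time: 40.6
ee_pos: [0.5978, -0.0923, 0.0628]
tool_rot: [0.706, 0.708, -0.001, -0.002]
wrist_force: [-0.4, 0.2, -0.0]
gripper_width: 0.0361
```

Request:
play_rows:
  increments:
    - [[0,0,0,0,0,0,0.3],[0,0,0,0,0,0,0.3],[0,0,0,0,0,0,0.3]]

```text
time: 40.9
ee_pos: [0.6007, -0.0937, 0.0665]
tool_rot: [0.707, 0.707, 0.001, 0.001]
wrist_force: [-0.3, -0.6, -0.1]
gripper_width: 0.0361
```

Request:
play_rows:
  increments:
    - [[0.001,-0.001,0.01,0,0,0,0.3],[0,0,0.005,0,0,0,0.3],[0,0,0,0,0,0,0.3],[0,0,0,0,0,0,0.3],[0,0,0,0,0,0,0.3]]

```text
time: 41.4
ee_pos: [0.5986, -0.0927, 0.0499]
tool_rot: [0.707, 0.707, 0.0, 0.0]
wrist_force: [-0.7, -0.8, -0.3]
gripper_width: 0.0361
```

Request:
play_rows:
  increments:
    - [[0,0,0.002,0,0,0,0.3],[0,0,0,0,0,0,0.3],[0,0,0,0,0,0,0.3]]

```text
time: 41.7
ee_pos: [0.5989, -0.0927, 0.0481]
tool_rot: [0.707, 0.707, 0.0, 0.0]
wrist_force: [0.6, 0.4, 1.0]
gripper_width: 0.036
```

Request:
play_rows:
  increments:
    - [[0,0,0,0,0,0,0.6],[0,0,0,0,0,0,1],[0,0,0,0,0,0,1],[0,0,0,0,0,0,1],[0,0,-0.02,0,0,0,1]]

```text
time: 42.2
ee_pos: [0.5961, -0.0921, 0.0655]
tool_rot: [0.707, 0.707, -0.002, -0.002]
wrist_force: [-0.7, 0.5, 0.2]
gripper_width: 0.0854
```

Request:
play_rows:
  increments:
    - [[0,0,-0.03,0,0,0,1],[0,0,-0.04,0,0,0,1],[0,0,-0.04,0,0,0,1],[0,0,-0.03,0,0,0,1],[0.03,-0.009,0,0,0,0,1]]

```text
time: 42.7
ee_pos: [0.5929, -0.0682, 0.2134]
tool_rot: [0.71, 0.704, 0.003, 0.005]
wrist_force: [0.5, 0.4, 0.0]
gripper_width: 0.0854
```

Run:
```python
from h import *
st();f=grab("wrist","w28")
```

```text
t 42.7 p [ 0.5929 -0.0682  0.2134] jaw 1.5631 zax [ 0.0114 -0.0038 -0.9999] w 0.0854 F [0.5 0.4 0. ] q [-0.22  0.35  0.33  1.74 -0.12  1.07  1.71]
```

View pics/w28.png

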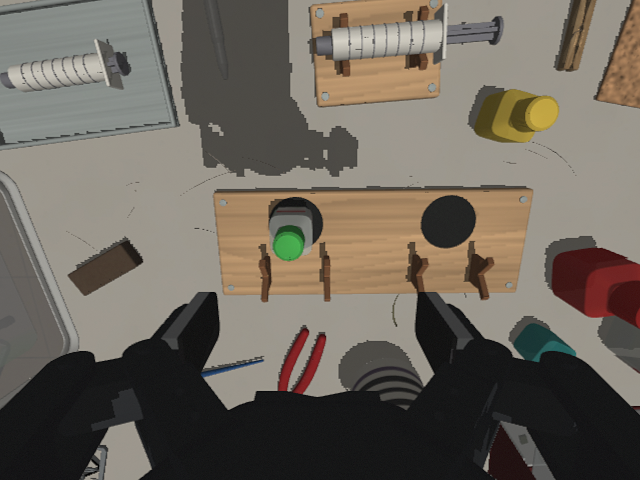

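Request:
play_rows:
  increments:
    - [[0.04,-0.012,0,0,0,0,1],[0.04,-0.012,0,0,0,0,1],[0.04,-0.012,0,0,0,0,1],[0.04,-0.012,0,0,0,0,1],[0.04,-0.012,0,0,0,0,1]]

```text
time: 43.25
ee_pos: [0.5284, 0.139, 0.2076]
tool_rot: [0.707, 0.707, -0.0, -0.0]
wrist_force: [1.0, -1.0, 0.3]
gripper_width: 0.0852
```

Request:
play_rows:
  increments:
    - [[0.04,-0.012,0,0,0,0,1],[0.04,-0.012,0,0,0,0,1],[0.04,-0.012,0,0,0,0,1],[0.04,-0.012,0,0,0,0,1],[0.04,-0.012,0,0,0,0,1]]

```text
time: 43.75
ee_pos: [0.4683, 0.3388, 0.2076]
tool_rot: [0.707, 0.707, -0.0, -0.0]
wrist_force: [1.1, 1.2, 0.8]
gripper_width: 0.0854
```

Request:
play_rows:
  increments:
    - [[0,0,0,0,0,0,1],[0,0,0,0,0,0,1],[0,0,0,0,0,0,1]]

```text
time: 44.05
ee_pos: [0.4698, 0.3359, 0.2075]
tool_rot: [0.708, 0.707, -0.001, 0.0]
wrist_force: [-0.1, -0.1, -0.9]
gripper_width: 0.0854
```

Run:
```python
from h import *
st()
```

```text
t 44.05 p [0.4698 0.3359 0.2075] jaw 1.5695 zax [-2.0e-04 -1.3e-03 -1.0e+00] w 0.0854 F [-0.1 -0.1 -0.9] q [-0.8   0.31  0.13  1.77 -0.05  1.06  0.92]
```

Request:
play_rows:
  increments:
    - [[0.003,0.001,0.02,0,0,0,1],[0,0,0.02,0,0,0,1],[0,0,0,0,0,0,1],[0,0,0,0,0,0,1],[0,0,0,0,0,0,1]]

```text
time: 44.55
ee_pos: [0.4714, 0.34, 0.169]
tool_rot: [0.708, 0.707, 0.001, 0.0]
wrist_force: [0.2, 0.3, -0.4]
gripper_width: 0.0859
```

Run:
```python
from h import *
st();f=grab("wrist","w29")
```

```text
t 44.55 p [0.4714 0.34   0.169 ] jaw 1.5696 zax [ 0.0016  0.0011 -1.    ] w 0.0859 F [ 0.2  0.3 -0.4] q [-0.8   0.36  0.13  1.81 -0.05  0.98  0.92]
```

View pics/w29.png

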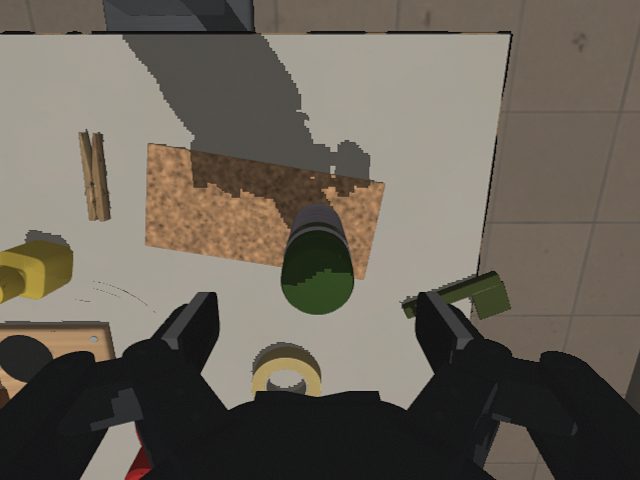

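Centred over the can (cap at 317,277). Descend.

Request:
play_rows:
  increments:
    - [[0,0,0.03,0,0,0,1],[0,0,0.03,0,0,0,1],[0,0,0.015,0,0,0,1],[0,0,0.004,0,0,0,1],[0,0,0,0,0,0,1]]

```text
time: 45.1
ee_pos: [0.4707, 0.3405, 0.0892]
tool_rot: [0.707, 0.707, 0.0, 0.0]
wrist_force: [-0.5, -0.3, -0.8]
gripper_width: 0.0854
```

Request:
play_rows:
  increments:
    - [[0,0,0,0,0,0,1],[0,0,0,0,0,0,1],[0,0,0,0,0,0,1]]

```text
time: 45.4
ee_pos: [0.4709, 0.3408, 0.0899]
tool_rot: [0.707, 0.707, 0.001, 0.0]
wrist_force: [-0.4, 0.2, -0.8]
gripper_width: 0.0853
```

Request:
play_rows:
  increments:
    - [[-0.001,0,0,0,0,0,0.5],[0,0,0,0,0,0,0.3],[0,0,0,0,0,0,0.3],[0,0,0,0,0,0,0.3],[0,0,0,0,0,0,0.3]]
  grip_force: 40

```text
time: 45.9
ee_pos: [0.4703, 0.3396, 0.0893]
tool_rot: [0.707, 0.707, 0.0, -0.0]
wrist_force: [-1.9, -0.7, 4.6]
gripper_width: 0.0422
```

Request:
play_rows:
  increments:
    - [[0,0,0,0,0,0,0.3],[0,0,0,0,0,0,0.3],[0,0,-0.02,0,0,0,0.3],[0,0,-0.04,0,0,0,0.3],[0,0,-0.04,0,0,0,0.3]]

```text
time: 46.4
ee_pos: [0.4696, 0.3385, 0.1884]
tool_rot: [0.707, 0.707, -0.001, 0.0]
wrist_force: [0.5, 0.3, -1.5]
gripper_width: 0.0424
```

Request:
play_rows:
  increments:
    - [[0,0,-0.02,0,0,0,0.3],[-0.035,0.016,0,0,0,0,0.3],[-0.035,0.016,0,0,0,0,0.3],[-0.035,0.016,0,0,0,0,0.3],[-0.035,0.016,0,0,0,0,0.3]]

```text
time: 46.9
ee_pos: [0.5345, 0.1977, 0.2081]
tool_rot: [0.707, 0.707, -0.0, 0.0]
wrist_force: [0.5, 0.4, -1.5]
gripper_width: 0.0422
```

Request:
play_rows:
  increments:
    - [[-0.035,0.016,0,0,0,0,0.3],[-0.035,0.016,0,0,0,0,0.3],[-0.035,0.016,0,0,0,0,0.3],[-0.035,0.016,0,0,0,0,0.3],[0,0,0,0,0,0,0.3]]

```text
time: 47.4
ee_pos: [0.5999, 0.051, 0.2083]
tool_rot: [0.711, 0.704, -0.001, 0.002]
wrist_force: [-0.3, -0.7, -0.8]
gripper_width: 0.0421
```

Request:
play_rows:
  increments:
    - [[0,0,0,0,0,0,0.3],[0,0,0,0,0,0,0.3],[0,0,0,0,0,0,0.3]]

```text
time: 47.7
ee_pos: [0.5979, 0.0612, 0.2084]
tool_rot: [0.706, 0.708, -0.0, -0.001]
wrist_force: [0.9, -0.1, -1.1]
gripper_width: 0.0424
```

Run:
```python
from h import *
st();f=grab("wrist","w30")
```

```text
t 47.7 p [0.5979 0.0612 0.2084] jaw 1.5738 zax [-8.e-04  7.e-04 -1.e+00] w 0.0424 F [ 0.9 -0.1 -1.1] q [-0.38  0.36  0.26  1.72 -0.11  1.08  1.49]
```

View pics/w30.png

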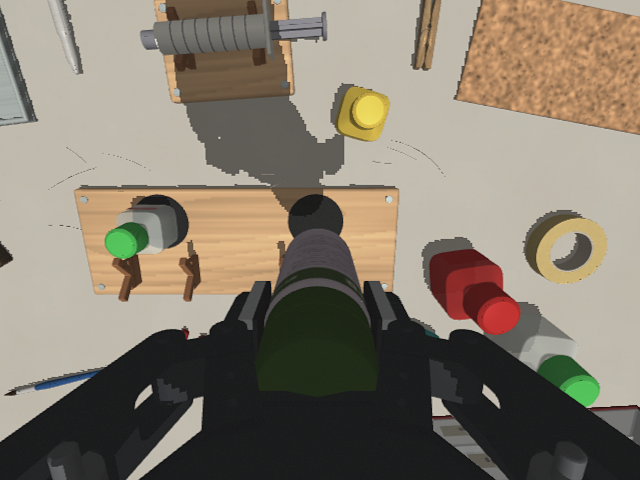

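Request:
play_rows:
  increments:
    - [[-0.003,0.001,0.03,0,0,0,0.3],[0,0,0.03,0,0,0,0.3],[0,0,0.03,0,0,0,0.3],[0,0,0,0,0,0,0.3],[0,0,0,0,0,0,0.3]]

```text
time: 48.25
ee_pos: [0.5994, 0.0571, 0.119]
tool_rot: [0.707, 0.708, -0.0, -0.0]
wrist_force: [0.3, -0.2, -0.3]
gripper_width: 0.0419
```

Request:
play_rows:
  increments:
    - [[0,0,0,0,0,0,0.3],[0,0,0,0,0,0,0.3]]

```text
time: 48.45
ee_pos: [0.6008, 0.0567, 0.1208]
tool_rot: [0.707, 0.707, 0.002, 0.001]
wrist_force: [1.0, -0.1, -1.4]
gripper_width: 0.0421
```

Request:
play_rows:
  increments:
    - [[0.001,-0.001,0.012,0,0,0,0.3],[0,0,0.008,0,0,0,0.3],[0,0,0,0,0,0,0.3],[0,0,0,0,0,0,0.3],[0,0,0,0,0,0,0.3]]

```text
time: 48.95
ee_pos: [0.5983, 0.0573, 0.0986]
tool_rot: [0.707, 0.707, -0.0, -0.0]
wrist_force: [-0.8, 0.2, -1.4]
gripper_width: 0.0422
```

Request:
play_rows:
  increments:
    - [[0,0,0.002,0,0,0,0.3],[0,0,0,0,0,0,0.3],[0,0,0,0,0,0,0.3]]

```text
time: 49.25
ee_pos: [0.5988, 0.0573, 0.0974]
tool_rot: [0.707, 0.707, 0.0, 0.0]
wrist_force: [0.4, -0.0, 3.3]
gripper_width: 0.042
```

Contact at the original height. Release, lift and back away.

Request:
play_rows:
  increments:
    - [[0,0,0,0,0,0,0.6],[0,0,0,0,0,0,1],[0,0,0,0,0,0,1],[0,0,0,0,0,0,1],[0,0,-0.02,0,0,0,1]]

```text
time: 49.75
ee_pos: [0.5961, 0.0573, 0.1144]
tool_rot: [0.707, 0.707, -0.002, -0.002]
wrist_force: [-0.6, -0.3, -0.7]
gripper_width: 0.0849
```

Request:
play_rows:
  increments:
    - [[0,0,-0.03,0,0,0,1],[0,0,-0.04,0,0,0,1],[0,0,-0.04,0,0,0,1],[0,0,-0.03,0,0,0,1],[0.035,-0.015,0,0,0,0,1]]

```text
time: 50.25
ee_pos: [0.5879, 0.0864, 0.2625]
tool_rot: [0.711, 0.704, 0.004, 0.005]
wrist_force: [1.0, 0.3, 0.3]
gripper_width: 0.0854
```

Request:
play_rows:
  increments:
    - [[0.038,-0.018,0,0,0,0,1],[0.038,-0.018,0,0,0,0,1],[0.038,-0.018,0,0,0,0,1],[0.038,-0.018,0,0,0,0,1],[0.038,-0.018,0,0,0,0,1]]

```text
time: 50.75
ee_pos: [0.4924, 0.2837, 0.2569]
tool_rot: [0.707, 0.707, 0.0, -0.0]
wrist_force: [0.5, 0.5, -0.2]
gripper_width: 0.0853
```

Request:
play_rows:
  increments:
    - [[0,0,0,0,0,0,1],[0,0,0,0,0,0,1],[0,0,0,0,0,0,1],[0,0,0,0,0,0,1],[0,0,0,0,0,0,1]]

```text
time: 51.25
ee_pos: [0.4941, 0.281, 0.2569]
tool_rot: [0.708, 0.706, 0.0, 0.0]
wrist_force: [-0.4, -0.4, -0.6]
gripper_width: 0.0859
```

Run:
```python
from h import *
st();f=grab("top","t31");crop(f,"c_t31",255,180,505,330,3.2);g=grab("scene","s31");crop(g,"c_s31",150,120,500,400,2.1)
f0=load("top0")
for n,F in (("start",f0),("now",f)):
    W=world(F)
    for k,c,zl,zh in (("can",(.6,.057),.11,.15),("bottle",(.601,-.091),.068,.09)):
        m=(np.hypot(W[...,0]-c[0],W[...,1]-c[1])<.035)&(W[...,2]>zl)&(W[...,2]<zh); q=W[m]; print(n,k,m.sum(),q.mean(0).round(4),((q.max(0)+q.min(0))/2).round(4))
```

```text
t 51.25 p [0.4941 0.281  0.2569] jaw 1.5686 zax [ 2.e-04 -2.e-04 -1.e+00] w 0.0859 F [-0.4 -0.4 -0.6] q [-0.72  0.25  0.16  1.74 -0.04  1.15  1.01]
start can 297 [0.5996 0.0589 0.1319] [0.6001 0.0589 0.1241]
start bottle 106 [ 0.6029 -0.0888  0.079 ] [ 0.603  -0.0887  0.076 ]
now can 296 [0.5997 0.058  0.1318] [0.6007 0.0578 0.1245]
now bottle 105 [ 0.6035 -0.0908  0.0795] [ 0.603  -0.0909  0.0767]
```

View pics/c_t31.png

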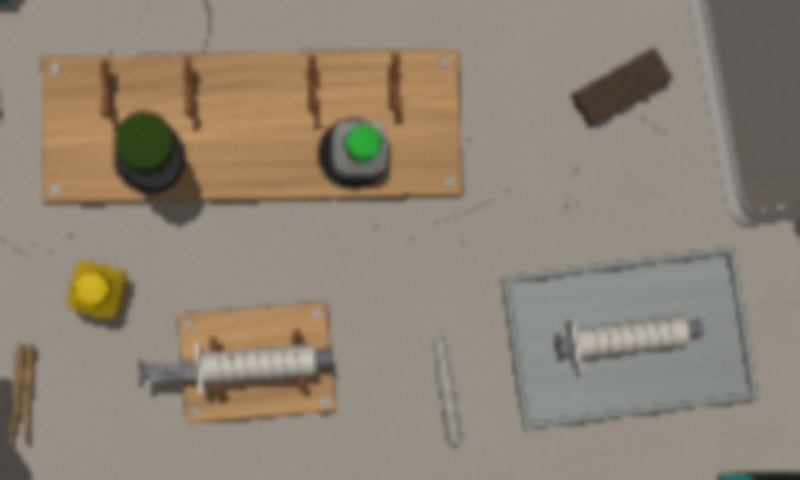

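View pics/c_s31.png

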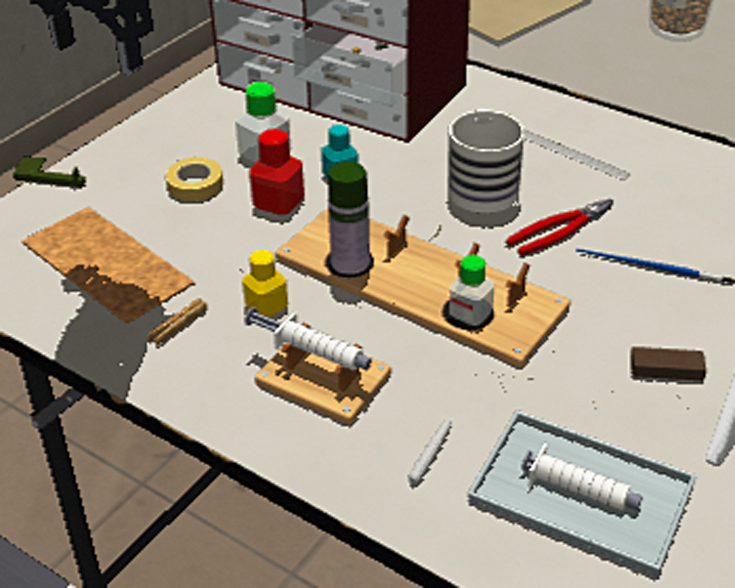

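All four objects are in place: the can and bottle are within about 2 mm of their starts, and the arm is clear. I'm handing the job in.

```bash
python3 -c "
from rig import r
print(r.finish_job())"
```

```text
the job is handed in; nothing more can be done
None
```

The job is done and handed in at about 51 s of the 131 s allowed; no verdict was reported.

I stood the can and then the bottle on the cork mat. Next I laid the drawn-out syringe in the cradle forks and the pushed-in one in the tray. Then I put the bottle and the can back on their pads.

Last checks, all from the camera images:
- **Can and bottle:** both upright, about 1 mm and 2 mm from where they started (limit 15 mm), comparing top-camera depth before and after.
- **Drawn-out syringe:** barrel middle within about 2 mm of the cradle's middle and its angle within 0.01 rad of the cradle's, measured just after release. It still looked seated in the last picture.
- **Pushed-in syringe:** lying level in the middle of the tray, lengthwise, judged by eye. It was released about 1–2 mm from the tray's middle.
- **Plungers:** they look unmoved in the pictures, one drawn out and one pushed in. I could not read the joint values directly.
- **Arm:** open and clear of everything, with wrist force near zero.

No check failed. The only disagreements were 2–5 mm between position measurements from different views. The larger ones came from pictures taken while the arm was still settling, and the final positions are well inside their limits either way.

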